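# Tip the tangerines out of the fruit bowl from under a held lid

### The job

Serve the small tangerines without handling the fruit: take the wooden half lid by its bar, lay it across the level steel fruit bowl so that it holds the big orange back but leaves a slot along the pouring lip, and press the bowl down with the lid held on its rim until all four tangerines have rolled out through the slot into the tray. Then ease the bowl back level with the orange still in it, and lay the lid flat on the bare desk; do not push the bottle, tin or mug about.

Things in the scene. Friction and masses are not known exactly. Their poses are not given: they have to be found in the camera images.
- stand: Fixed tipping stand holding the square steel fruit bowl (four tangerines and one orange in it): base board 160 x 286 x 14 mm, two steel uprights 30 x 12 mm, 126 mm either side of the middle, tops 205 mm high. Origin: on the desk below the middle of the pivot axis, which runs along its y, 190 mm up. z up; the bowl pours to the stand's -x.
- pan (a joint): Tilt of the bowl about the pivot axis, rad: 0 level (rest stop), growing as the lip goes down, hard stop at 0.85. A damped spring returns it to 0 from any tilt, too fast if simply let go. Pressing the rim square, 45 to 75 mm ahead of the axis, takes 8 to 20 N before the stop. Fruit rolls over the lip only well above 0.65. The bowl is 224 mm wide inside between upright sides, 230 outside.
- pan_lip (a point): Middle of the bowl's straight pouring lip. Moves with the bowl; bowl axes: x to the back, y along the pivot axis, z square to the rim plane. From the pivot axis it lies at x -192.5, z +40 mm. The whole rim is in one plane (z +40; 230 mm above the desk when level) and runs back to x +50 mm. The front wall falls from the lip at 34 degrees to the floor's front (x -65, z -46 mm).
- pan_middle (a point): Point on the inside of the bowl's floor, halfway between the sides, at x -15, z -46 mm from the pivot axis; moves with the bowl, axes as pan_lip. The floor runs from x -65 to +35 mm; a steep back wall follows.
- lid: Loose flat wooden half lid, 0.2 kg, on the desk: board 140 (its x) x 256 (its y) x 8 mm; upright grip bar on it, 16 mm thick along x, 110 mm along y, top 42 mm above the underside. Origin: underside, below the bar's middle; board reaches 30 mm to -x (front edge), 110 mm to +x; z up. Square on both side rims with its front edge 106 to 122 mm behind the lip it passes tangerines and stops the orange.
- tray: Fixed bamboo serving tray under and in front of the bowl's lip: 200 mm (its x) x 280 mm (its y), walls 50 mm high and 6 mm thick, floor 6 mm thick. Origin: centre of its underside on the desk.
- orange: The one large orange, a ball of 78 mm diameter, 0.25 kg, lying in the bowl. Origin: its centre.
- tangerine1: Tangerine, a ball of 58 mm diameter, 0.1 kg, lying in the bowl. Origin: its centre.
- tangerine2: Another such tangerine.
- tangerine3: Another such tangerine.
- tangerine4: Another such tangerine.
- pill_bottle: Bystander: white plastic bottle with a screw cap, 64 mm across, 115 mm high. Origin: centre of its underside.
- tea_tin: Bystander: dark blue tea tin, 72 mm across, 130 mm high. Origin: centre of its underside.
- mug: Bystander: white mug, 82 mm across, 95 mm high. Origin: centre of its underside.
There are look-alikes about, which are no part of the job. Leave any purple look-alike of the tangerine3 alone. Leave any turquoise look-alike of the tangerine4 alone.

How it is judged (in metres and radians):
On the way, in this order (a step that is already met when the one before it is completed fails the run):
1. the lid is laid on the rim of the level bowl (contact force between lid and stand above 0.4 N and value of joint pan below 0.15 rad and height (world z) of lid above 0.2 m), for 0.1 s.
2. the bowl is tipped past 0.6 rad with the lid on its rim (value of joint pan above 0.6 rad and contact force between lid and stand above 0.2 N), for 0.15 s.
At the end, for the whole second after the job is handed in: All four tangerines rest in the tray (centres within its outline and below 65 mm, slower than 0.05 m/s), the orange lies in the bowl, the bowl is level (tilt under 0.05 rad), and the lid lies flat and still on the desk itself (underside within 10 mm of it, tilt under 0.08 rad) (x of tangerine1 in the frame of tray between -0.1 and 0.1 m and y of tangerine1 in the frame of tray between -0.14 and 0.14 m and height (world z) of each of tangerine1, tangerine2, tangerine3, tangerine4 below 0.065 m and linear speed of each of tangerine1, tangerine2, tangerine3, tangerine4 below 0.05 m/s and x of tangerine2 in the frame of tray between -0.1 and 0.1 m and y of tangerine2 in the frame of tray between -0.14 and 0.14 m and x of tangerine3 in the frame of tray between -0.1 and 0.1 m and y of tangerine3 in the frame of tray between -0.14 and 0.14 m and x of tangerine4 in the frame of tray between -0.1 and 0.1 m and y of tangerine4 in the frame of tray between -0.14 and 0.14 m and x of orange in the frame of pan_middle between -0.1 and 0.06 m and y of orange in the frame of pan_middle between -0.112 and 0.112 m and z of orange in the frame of pan_middle between 0 and 0.07 m and value of joint pan below 0.05 rad and height (world z) of lid below 0.01 m and angle between lid's own z axis and vertical below 0.08 rad and linear speed of lid below 0.02 m/s); the robot touches nothing.
It fails at once if the orange leaves the bowl (x of orange in the frame of pan_middle below -0.18 m or z of orange in the frame of pan_middle below -0.02 m).
It fails at once if the bowl slams back onto its rest stop (faster than 1.8 rad/s within the last 0.15 rad) instead of being eased (value of joint pan below 0.15 rad and velocity of joint pan below -1.8 rad/s).
It fails at once if the gripper or arm handles the fruit (contact force between any of the fingers, the arm and orange above 1 N or contact force between any of the fingers, the arm and tangerine1 above 1 N or contact force between any of the fingers, the arm and tangerine2 above 1 N or contact force between any of the fingers, the arm and tangerine3 above 1 N or contact force between any of the fingers, the arm and tangerine4 above 1 N).
It fails at once if the bottle, tin or mug is pushed more than 20 mm or tipped (distance of any of pill_bottle, tea_tin, mug from where it was at the start of the episode above 0.02 m or angle between any of pill_bottle, tea_tin, mug's own z axis and vertical above 0.3 rad).
It also fails if it takes over 64 s, if anything falls off the work surface, if the arm or the gripper's body presses on something with over 40 N, if the wrist force passes 120 N, or if a joint passes its speed limit or range.

### The arm

A 6-joint arm with a two-finger parallel gripper is mounted at the origin on the work surface. World frame = base frame: x ahead of the robot, y to its left, z up, the work surface at z = 0. Lengths are in mm, angles in rad, forces in N, time in s.
With the tool pointing down it reaches from about 350 to 775 mm from the base axis. Payload 7.3 kg.
Tool frame: the origin (TCP) lies between the finger pads; the fingertips stand 25 mm ahead of it and the grasp point (between the pads) lies 6 mm ahead of it; z points along the fingers, y is the direction in which the jaws open and shut (so a half turn about z gives the same grasp; the last joint's range is limited). The gripper opens to 92 mm and grips with 3 to 60 N. Pads are 19 mm wide; open, the fingers measure 130 mm over their backs; the gripper's body (75 mm by 190 mm) begins 47 mm behind the grasp point.
Start: joints at [1.146, 0.342, 1.524, -0, 1.275, -0.146], TCP at [144.465, 504.75, 251.741] pointing down, gripper open.
Joint ranges: [-2.53, 2.53], [-0.77, 2.02], [0.04, 2.7], [-1, 4.14], [0.28, 2.66], [-3.11, 3.11]. Speed limits (rad/s): [2.57, 2.57, 3.14, 3.14, 3.14, 3.14].

### API

Orientations are given as [roll, pitch, yaw] about the fixed x, y, z axes, in that order (R = Rz(yaw) Ry(pitch) Rx(roll)).
In Python, from plant import get_obs, capture, calibration, close_job gives the robot as it stands. The module is installed in compiled form; this text tells all that it offers.
- The arm moves only by the shell command python3 -m jog 'ROWS'. ROWS is JSON, one flat list of numbers, 5 for each row, row after row: the closure, from 0 (fully open) to 1 (shut), then the shift along the tool's x, y, z in mm, then the turn about the tool's z in degrees. In form: [fingers, tx, ty, tz, yaw, fingers, tx, ty, tz, yaw, ...]. A call has 1 to 5 rows; each row shifts and turns the pose as measured when the row begins, along the tool's axes as they then stand; what a row does not reach is not made up. A row lasts 1/10 s, in which the tool goes at most 50 mm and 8.59 degrees, less where a joint would pass 70% of its speed; a pose out of reach is approached as far as the arm can. A call is refused whole if a number of a shift passes 50 or a number of a turn 8.59, either way. A call with a gripper value outside its range is refused whole. The fingers move at their own pace and stop on an object; the grip force is fixed at half the most. Time passes only in rows, so rows that do not move let the fingers close. It gives the time, the measured TCP pose, the force and the opening at its end, in the units of the state.
- get_obs(): the state, without advancing time (a new reading comes with each control period).
- capture(name): name is "scene" or "top"; returns (picture, depth): 400x640x3 uint8, red, green, blue; 400x640 float32, mm along the optical axis (not along the pixel's ray), 0 where there is no reading.
- calibration(name): a dict with "fovy" (degrees; the focal length in pixels is half the picture's height over the tangent of half this angle, whatever the lens; pixels are square), "cx", "cy" (the principal point, pixels), "R" (3x3) and "t" (3): a world point X has camera coordinates R X + t. Camera axes: x right, y down, z forward; pixel columns grow to the right and rows downward; lengths in mm; the calibration is good to about 2 mm. A picture is of the moment at which its call begins. calibration takes no time and is no camera call.
- close_job(): hands the job in, once; it reports no verdict.
The state is a dict: "time": time; "joint_positions": joint angles; "dq": joint speeds; "tau": joint torques, N m; "tool_pos": TCP position; "tcp_rot": TCP orientation; "contact_force": force on the tool from outside, world axes, zero at the start; "moment": the same for the moment, N m; "grip_width": finger opening in mm.
Only numpy, scipy, OpenCV 4.12 (cv2) and the standard library are available. Lean on these libraries where they do the work, as an engineer would, in place of code of your own. Each camera call takes 0.05 s, during which the arm holds its last target.

## Working session

There is one attempt and no reset: what is moved stays moved. The work goes in short steps, Python scripts to look and compute and a shell command to move; the robot and the scene stay as the last step left them, time stands still between calls to the robot, and variables do not carry over. Pictures are saved under pics/ and viewed, and the job is handed in when it is done.

```bash
mkdir -p pics
cat > h.py <<'E'
import numpy as np, cv2
from plant import get_obs, capture, calibration, close_job
def cam(n):
    c=calibration(n); f=200/np.tan(np.radians(c['fovy'])/2)
    return f,c['cx'],c['cy'],np.array(c['R']),np.array(c['t'])
def pts(n,d):
    f,cx,cy,R,t=cam(n); v,u=np.mgrid[0:400,0:640]
    P=np.stack([(u-cx)/f*d,(v-cy)/f*d,d],-1)
    return (P-t)@R
def ray(n,u,v,z):
    f,cx,cy,R,t=cam(n); o=-R.T@t; d=R.T@np.array([(u-cx)/f,(v-cy)/f,1])
    return o+d*(z-o[2])/d[2]
def proj(n,X):
    f,cx,cy,R,t=cam(n); p=R@np.array(X)+t
    return f*p[0]/p[2]+cx, f*p[1]/p[2]+cy
E
python3 - <<'E'
from h import *
o=get_obs();print(o)
for n in('scene','top'):
    p,d=capture(n);cv2.imwrite(f'pics/{n}0.png',p[:,:,::-1]);np.savez(f'pics/{n}0.npz',p=p,d=d)
    f,cx,cy,R,t=cam(n);print(n,f,cx,cy,-R.T@t,R.tolist(),(d>0).mean())
E
```

```text
{'time': 0.0, 'joint_positions': array([ 1.14597928e+00,  3.42672583e-01,  1.52501265e+00,  2.31253431e-05,
        1.27540045e+00, -1.45983043e-01]), 'dq': array([-0.00055196,  0.00087087,  0.00030045, -0.00138977,  0.00017539,
        0.00098452]), 'tau': array([-4.57344740e-04, -4.31244314e+01, -2.44219261e+01,  7.15784915e-02,
        5.61089139e-02, -1.42144786e-04]), 'tool_pos': array([144.30859198, 504.39407383, 251.0724856 ]), 'tcp_rot': array([-3.14011872e+00, -2.39062427e-04,  2.86275172e+00]), 'contact_force': array([-0.34828289, -0.67083534,  0.28506474]), 'moment': array([ 0.02373138, -0.01364123,  0.02130419]), 'grip_width': 91.79012321273476}
scene 427.1170964692095 316.66118040149536 193.58217796604688 [1271.27289628 -412.72389316 1114.61480044] [[0.5040234983409833, 0.8636898130225518, -0.00046904284094721277], [0.6463599233494597, -0.3775563819037078, -0.6630761856464623], [-0.5728692369186859, 0.33390280826140306, -0.748551769771037]] 0.99576953125
top 502.453402119062 322.08883241536745 202.238853769554 [ 440.1864035    35.78521543 1458.64580288] [[-0.008443449418491884, -0.9998419615556243, 0.015644809826873215], [-0.9959839497395439, 0.007014243318429246, -0.08925677706419488], [0.0891329345592014, -0.016335614566692358, -0.9958857703941723]] 0.9959296875
```

View pics/scene0.png

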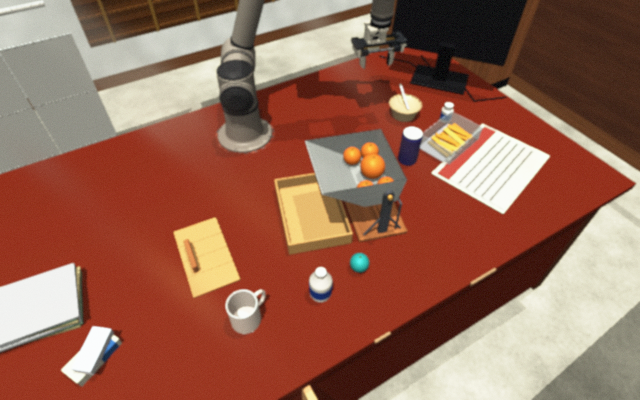

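View pics/top0.png

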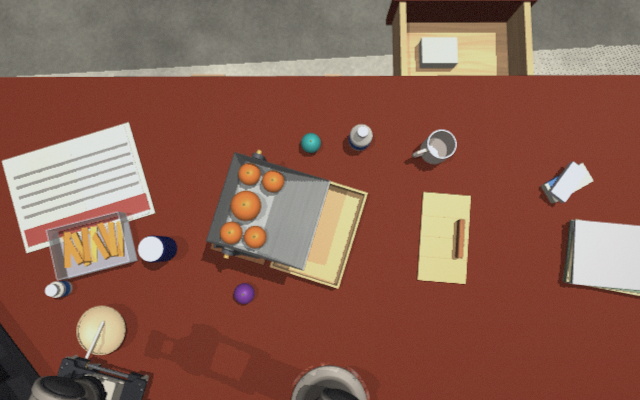

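Top view: the lid is the yellow board (420–470, 193–283) with the brown bar at (461,240). The bowl spans about (210–330, 155–270), with its lip to the right. It holds four tangerines at (249,175), (273,181), (231,233) and (255,237), and the orange at (245,205). The purple ball (245,293) and turquoise ball (311,143) are look-alikes outside the bowl, so I'll leave them alone.

Run:
```python
from h import *
for n in('top','scene'):
    D=np.load(f'pics/{n}0.npz');p,d=D['p'],D['d'];W=pts(n,d)
    hsv=cv2.cvtColor(p,cv2.COLOR_RGB2HSV)
    roi=np.zeros((400,640),bool)
    if n=='top': roi[185:292,410:480]=1
    else: roi[215:298,170:242]=1
    y=roi&(hsv[...,0]>15)&(hsv[...,0]<35)&(hsv[...,1]>60)&(hsv[...,2]>100)
    print(n,'board',y.sum(),np.median(W[y],0))
    c,_=cv2.findContours(y.astype(np.uint8),0,2);c=max(c,key=cv2.contourArea)
    r=cv2.minAreaRect(c);b=cv2.boxPoints(r);print(r)
    for q in b: print(q,ray(n,q[0],q[1],8).round(1))
    bar=roi&(W[...,2]>30)&(W[...,2]<60); print('bar',bar.sum(),W[bar].min(0),W[bar].max(0),np.median(W[bar],0))
    top=bar&(W[...,2]>36);P=W[top];m=P.mean(0);u,s,vt=np.linalg.svd((P-m)[:,:2],full_matrices=0);print('bartop',m,vt[0],np.ptp((P-m)[:,:2]@vt.T,axis=0))
    # rims: points height ~230
    k=(W[...,2]>215)&(W[...,2]<245)&(W[...,0]>300)&(W[...,1]<400)&(W[...,1]>-50); print('rim',k.sum())
    im=p.copy();im[y]=(0,255,0);im[bar]=(0,0,255);im[k]=(255,0,255);cv2.imwrite(f'pics/seg_{n}.png',cv2.resize(im[100:310,170:490] if n=='scene' else im[110:320,180:500],None,fx=2.4,fy=2.4)[:,:,::-1])
```

```text
top board 4012 [ 464.91115705 -334.25572717    8.57943942]
((443.93060302734375, 237.39767456054688), (48.679195404052734, 89.18010711669922), 3.7313966751098633)
[416.74072 280.30917] [ 343.3 -257.6    8. ]
[422.5445  191.31815] [ 599.9 -281.     8. ]
[471.12048 194.48618] [ 589.7 -422.9    8. ]
[465.3167 283.4772] [ 333.  -397.2    8. ]
bar 247 [ 409.36429675 -394.68904205   30.09392381] [ 516.61603031 -366.69811576   50.72439537] [ 459.99644602 -378.34168365   41.17871594]
bartop [ 461.54817152 -379.30219394   41.86133814] [-0.99642953  0.08442865] [107.81437454  18.91795295]
rim 1897
scene board 3033 [ 481.63533085 -339.02661071    7.83601012]
((204.65753173828125, 256.2534484863281), (68.3520278930664, 49.742488861083984), 69.44395446777344)
[169.36986 232.98633] [ 332.1 -411.     8. ]
[215.9452  215.52057] [ 340. -256.    8.]
[239.9452  279.52057] [ 602.  -283.7    8. ]
[193.36986 296.98633] [ 587.2 -421.     8. ]
bar 178 [ 404.01679057 -393.05423232   30.20584376] [ 683.80777698 -308.75703026   58.51629586] [ 468.03870441 -381.42074187   40.90969485]
bartop [ 465.15894174 -380.95108643   41.4081404 ] [0.99995853 0.00910736] [280.39668434  82.70294642]
rim 1323
```

Run:
```python
from h import *
D=np.load('pics/top0.npz');p=D['p']
cv2.imwrite('pics/bowl_crop.png',cv2.resize(p[130:310,180:400],None,fx=3.3,fy=3.3,interpolation=cv2.INTER_CUBIC)[:,:,::-1])
```

```text
(no output)
```

View pics/bowl_crop.png

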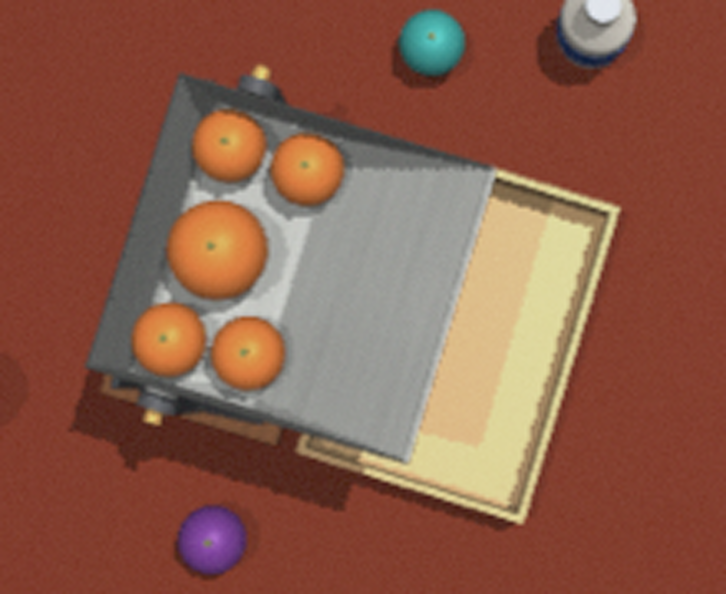

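View pics/seg_top.png

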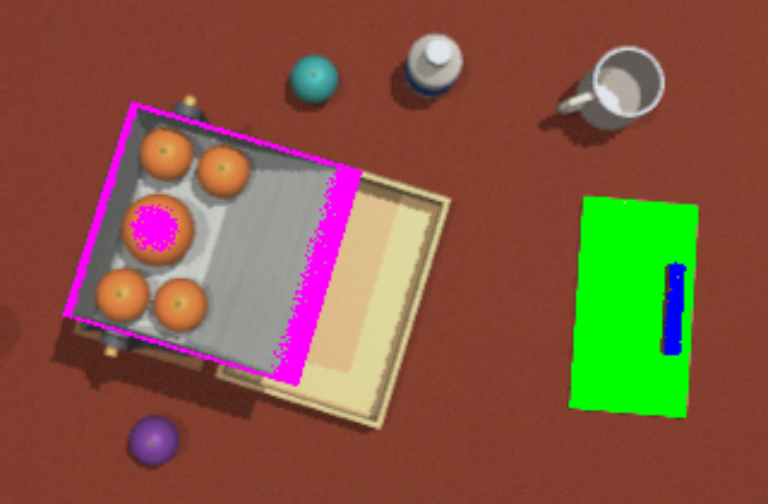

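View pics/seg_scene.png

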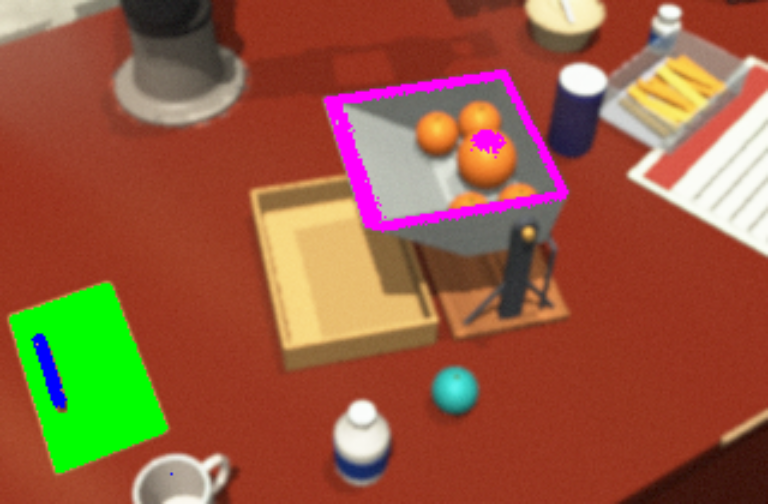

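Run:
```python
from h import *
res={}
for n in('top','scene'):
    D=np.load(f'pics/{n}0.npz');p,d=D['p'],D['d'];W=pts(n,d)
    k=(W[...,2]>212)&(W[...,2]<250)&(W[...,0]>300)&(W[...,1]<400)&(W[...,1]>-50)
    c,_=cv2.findContours(k.astype(np.uint8),0,2);c=max(c,key=cv2.contourArea)
    r=cv2.approxPolyDP(cv2.convexHull(c),6,True)[:,0]
    H=cv2.convexHull(c)[:,0]
    X=np.array([ray(n,u,v,230)[:2] for u,v in H]).astype(np.float32)
    R=cv2.minAreaRect(X);print(n,R,cv2.boxPoints(R).round(1).tolist(), 'approx',r.tolist(),[ray(n,*q,230)[:2].round(1).tolist() for q in r])
    print('rim z',np.median(W[k][:,2]))
    # objects
    hsv=cv2.cvtColor(p,cv2.COLOR_RGB2HSV)
    o=(hsv[...,0]<16)&(hsv[...,1]>170)&(hsv[...,2]>170)&(W[...,2]>150)
    nn,lab,st,ce=cv2.connectedComponentsWithStats(o.astype(np.uint8))
    for i in range(1,nn):
        if st[i,4]>60: 
            q=W[lab==i]; print('ball',ce[i].round(),st[i],q[q[:,2].argsort()[-20:]].mean(0).round(1))
# tray, bystanders from top
D=np.load('pics/top0.npz');p,d=D['p'],D['d'];W=pts('top',d)
for nm,(a,b,c,e) in dict(tray=(185,290,300,370),bottle=(120,158,345,378),mug=(125,170,410,462),tin=(230,268,135,180)).items():
    w=W[a:b,c:e].reshape(-1,3);zt=dict(tray=(42,60),bottle=(90,130),mug=(80,110),tin=(110,145))[nm]
    m=(w[:,2]>zt[0])&(w[:,2]<zt[1]);q=w[m];R=cv2.minAreaRect(q[:,:2].astype(np.float32));print(nm,R,np.percentile(q[:,2],98),q.min(0).round(),q.max(0).round())
```

```text
top ((530.498291015625, 146.7805938720703), (248.896728515625, 229.93826293945312), 72.8008041381836) [[383.8999938964844, 61.900001525878906], [603.5, -6.099999904632568], [677.0999755859375, 231.6999969482422], [457.5, 299.70001220703125]] approx [[235, 152], [330, 181], [303, 270], [206, 241]] [[676.3, 229.8], [602.6, -4.3], [385.5, 63.3], [457.6, 298.5]]
rim z 222.65002650946664
ball [249. 173.] [240 164  19  19 234] [600.2 176.8 390.1]
ball [273. 180.] [263 171  20  19 235] [599.4 134.4 265.2]
ball [245. 204.] [232 191  27  27 479] [538.4 195.  345.8]
ball [230. 232.] [221 222  20  20 263] [477.  248.2 201.9]
ball [255. 236.] [245 227  20  19 263] [463.5 171.7 327.9]
scene ((537.0611572265625, 143.10845947265625), (249.04782104492188, 246.48748779296875), 72.77841186523438) [[382.5, 60.70000076293945], [617.9000244140625, -12.300000190734863], [691.5999755859375, 225.60000610351562], [456.20001220703125, 298.5]] approx [[380, 129], [405, 182], [322, 194], [305, 141]] [[458.3, 295.5], [682.7, 220.2], [603.1, -6.2], [387.6, 60.6]]
rim z 222.0065365030972
ball [366. 160.] [344 143  41  33 484] [611.7 151.5 307.6]
tray ((475.91583251953125, -20.72748565673828), (113.39263916015625, 280.7831726074219), 71.46072387695312) 55.80221761429856 [ 327. -114.   42.] [615.  76.  58.]
bottle ((748.9837646484375, -100.03996276855469), (36.50896072387695, 33.662967681884766), 87.65995788574219) 121.1176820410205 [ 732. -118.   90.] [766. -82. 122.]
mug ((722.9400024414062, -313.4398193359375), (92.50103759765625, 80.83326721191406), 70.69866943359375) 100.59993832751321 [ 681. -359.   80.] [ 761. -258.  103.]
tin ((439.3228454589844, 462.0468444824219), (66.76038360595703, 68.67603302001953), 89.77842712402344) 134.9990488964444 [405. 429. 110.] [474. 495. 138.]
```

```bash
cat >> h.py <<'E'
from scipy.spatial.transform import Rotation as Ro
L0=np.array([494.3,28.8]); A=np.radians(72.8); EX=np.array([np.cos(A),np.sin(A)]); EY=np.array([-np.sin(A),np.cos(A)])
PIV=L0+192.5*EX
def bowl(x,y): return PIV+x*EX+y*EY
def go(target,yawdeg=None):
    o=get_obs();R=Ro.from_euler('xyz',o['tcp_rot']);e=np.array(target,float)-o['tool_pos']
    s=R.inv().apply(e); yd=np.degrees(o['tcp_rot'][2])
    print('t',round(o['time'],2),'pos',o['tool_pos'].round(1),'rot',np.degrees(o['tcp_rot']).round(2),'F',o['contact_force'].round(1),'w',round(o['grip_width'],1))
    # toolz down: turn about tool z = -(world yaw)
    print('shift tool',s.round(1),'n50',round(np.linalg.norm(s)/50,1),'yaw turn', None if yawdeg is None else round((-(yawdeg-yd)+180)%360-180,1))
E
python3 - <<'E'
from h import *
print(PIV,bowl(-48.5,0),(get_obs()['tcp_rot']))
E
python3 -m jog '[0,-41,-25,-8,0, 0,-41,-25,-8,0, 0,-41,-25,-8,0, 0,-41,-25,-8,0, 0,-41,-25,-8,0]'
python3 -m jog '[0,-41,-25,-8,0, 0,-41,-25,-8,0, 0,-41,-25,-8,0, 0,-41,-25,-8,0, 0,-41,-25,-8,0]'
python3 -c "
from h import *
go([463,-379.5,120],175.2)"
```

```text
[551.22379963 212.69108471] [536.88195921 166.36008415] [-3.14023829e+00 -2.00326760e-04  2.86278380e+00]
time: 0.6
tool_pos: [307.6, 325.6, 288.9]
tcp_rot: [-3.135, -0.003, 2.875]
contact_force: [0.7, 0.1, 0.4]
grip_width: 91.9
time: 1.1
tool_pos: [475.1, 144.2, 329.3]
tcp_rot: [-3.135, -0.005, 2.875]
contact_force: [0.6, 1.2, 1.1]
grip_width: 91.9
t 1.1 pos [475.1 144.2 329.3] rot [-179.62   -0.3   164.7 ] F [0.6 1.2 1.1] w 91.9
shift tool [-127.6 -506.9  212. ] n50 11.3 yaw turn -10.5
```

```bash
python3 -m jog '[0,-10,-46,8,-5, 0,-8,-47,8,-5, 0,-5,-47,8,0, 0,-5,-47,8,0, 0,-5,-47,8,0]'
python3 -c "
from h import *
go([463,-379.5,110],175.2)"
```

```text
time: 1.6
tool_pos: [477.7, -101.7, 288.8]
tcp_rot: [-3.137, -0.004, 3.057]
contact_force: [0.3, 0.1, -0.3]
grip_width: 92.1
t 1.6 pos [ 477.7 -101.7  288.8] rot [-179.74   -0.23  175.16] F [ 0.3  0.1 -0.3] w 92.1
shift tool [  -9.6 -277.2  180.1] n50 6.6 yaw turn -0.0
```

```bash
python3 -m jog '[0,-2,-42,24,0, 0,-2,-42,24,0, 0,-2,-42,24,0, 0,-2,-42,24,0, 0,-2,-42,24,0]'
python3 -m jog '[0,0,-42,24,0, 0,0,-25,28,0, 0,0,0,0,0]'
python3 -c "
from h import *
go([463,-379.5,37],175.2)
p,d=capture('top');cv2.imwrite('pics/t1.png',cv2.resize(p[170:310,380:520],None,fx=4,fy=4)[:,:,::-1])"
```

```text
time: 2.1
tool_pos: [468.2, -320.4, 167.9]
tcp_rot: [-3.136, -0.0, 3.055]
contact_force: [0.1, -0.3, 0.6]
grip_width: 91.7
time: 2.4
tool_pos: [458.8, -393.3, 109.2]
tcp_rot: [-3.14, -0.005, 3.05]
contact_force: [-0.1, 0.7, 0.2]
grip_width: 91.8
t 2.4 pos [ 458.8 -393.3  109.2] rot [-179.89   -0.3   174.74] F [-0.1  0.7  0.2] w 91.8
shift tool [-3.3 14.3 72.1] n50 1.5 yaw turn -0.5
```

View pics/t1.png

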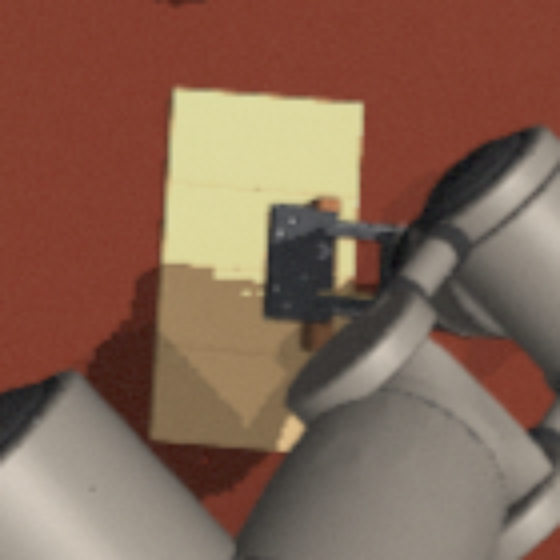

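The crop shows the gripper body (300,260) over the bar, whose ends show at (325,205) and (315,340). Next I'll correct by 14 mm and descend.

```bash
python3 -m jog '[0,-3,14,20,-0.5, 0,0,0,20,0, 0,0,0,0,0]'
python3 -c "
from h import *
go([463,-379.5,37],175.2)"
```

```text
time: 2.75
tool_pos: [465.5, -377.1, 73.3]
tcp_rot: [-3.137, -0.001, 3.06]
contact_force: [-1.0, -0.1, -0.3]
grip_width: 91.8
t 2.75 pos [ 465.5 -377.1   73.3] rot [-1.7974e+02 -3.0000e-02  1.7534e+02] F [-1.  -0.1 -0.3] w 91.8
shift tool [ 2.3 -2.4 36.3] n50 0.7 yaw turn 0.1
```

```bash
python3 -m jog '[0,2,-2,20,0, 0,0,0,14,0, 1,0,0,0,0, 1,0,0,0,0, 1,0,0,0,0]'
python3 -m jog '[1,0,0,0,0, 1,0,0,0,0, 1,0,0,0,0]'
python3 -c "
from h import *
go([463,-379.5,37],175.2)"
```

```text
time: 3.25
tool_pos: [467.4, -378.1, 45.7]
tcp_rot: [-3.132, 0.006, 3.064]
contact_force: [-0.0, -0.1, -0.6]
grip_width: 72.3
time: 3.55
tool_pos: [468.3, -378.8, 47.9]
tcp_rot: [-3.129, 0.009, 3.064]
contact_force: [-0.2, 1.0, -0.6]
grip_width: 48.3
t 3.55 pos [ 468.3 -378.8   47.9] rot [-179.31    0.52  175.56] F [-0.2  1.  -0.6] w 48.3
shift tool [ 5.3 -1.  10.9] n50 0.2 yaw turn 0.4
```

```bash
python3 -m jog '[0.4,-4,-1,10,0.4, 1,0,0,1,0, 1,0,0,1,0, 1,0,0,1,0, 1,0,0,1,0]'
python3 -c "
from h import *
go([463,-379.5,37],175.2)"
python3 -m jog '[1,0,0,1,0, 1,0,0,1,0, 1,0,0,1,0]'
python3 -c "
from h import *
go([463,-379.5,37],175.2)"
```

```text
time: 4.05
tool_pos: [472.7, -378.9, 33.2]
tcp_rot: [-3.133, 0.009, 3.055]
contact_force: [1.1, 14.6, 21.6]
grip_width: 28.0
t 4.05 pos [ 472.7 -378.9   33.2] rot [-179.51    0.49  175.06] F [ 1.1 14.6 21.6] w 28.0
shift tool [ 9.6 -1.5 -3.9] n50 0.2 yaw turn -0.1
time: 4.35
tool_pos: [473.7, -378.4, 33.3]
tcp_rot: [-3.133, 0.011, 3.055]
contact_force: [-2.0, 1.9, 7.8]
grip_width: 15.9
t 4.35 pos [ 473.7 -378.4   33.3] rot [-179.51    0.6   175.06] F [-2.   1.9  7.8] w 15.9
shift tool [10.5 -2.  -3.8] n50 0.2 yaw turn -0.1
```

```bash
python3 -m jog '[1,0,0,-10,0, 1,0,0,-25,0, 1,0,0,-40,0, 1,0,0,-45,0, 1,0,0,-45,0]'
python3 -m jog '[1,0,0,-45,0, 1,0,0,-40,0, 1,0,0,-30,0, 1,0,0,0,0]'
python3 -c "
from h import *
T=bowl(-48.5,0); yaw=np.radians(162.8); c=T-10.5*np.array([np.cos(yaw),np.sin(yaw)]); print(c)
go([*c,320],162.8)
for n in('top','scene'):
  p,d=capture(n);cv2.imwrite(f'pics/{n}2.png',p[:,:,::-1]);np.savez(f'pics/{n}2.npz',p=p,d=d)"
```

```text
time: 4.85
tool_pos: [468.6, -373.9, 196.2]
tcp_rot: [3.138, -0.004, 3.055]
contact_force: [0.4, -0.7, -2.6]
grip_width: 15.7
time: 5.25
tool_pos: [469.0, -374.3, 324.2]
tcp_rot: [-3.137, 0.005, 3.055]
contact_force: [0.3, -0.1, -3.1]
grip_width: 15.8
[546.91238201 163.25514962]
t 5.25 pos [ 469.  -374.3  324.2] rot [-179.74    0.26  175.06] F [ 0.3 -0.1 -3.1] w 15.8
shift tool [-31.4 542.3   1.9] n50 10.9 yaw turn 12.3
```

View pics/scene2.png

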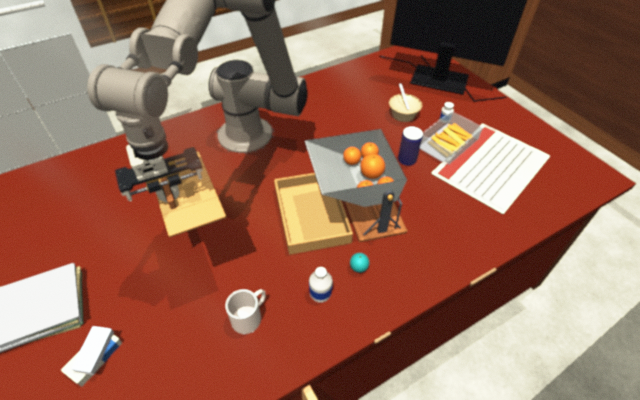

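View pics/top2.png

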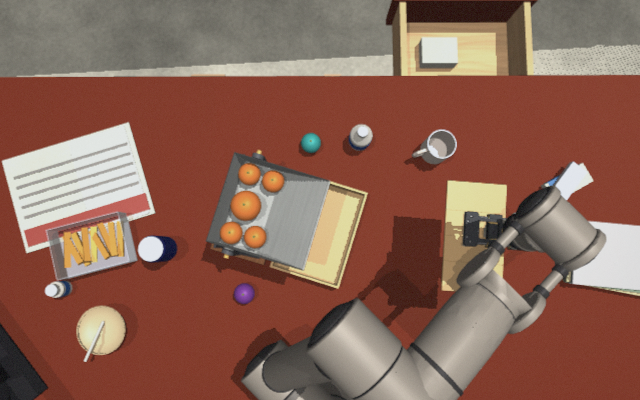

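Scene view: the lid is held level at about (190,195), gripped near the middle of its bar. I'll measure its pose in the grip from the top view's depth.

```bash
cat >> h.py <<'E'
def lidpose(n,p,d,zlo,zhi,roi=None):
    W=pts(n,d);hsv=cv2.cvtColor(p,cv2.COLOR_RGB2HSV)
    y=(hsv[...,0]>15)&(hsv[...,0]<38)&(hsv[...,1]>50)&(hsv[...,2]>70)&(W[...,2]>zlo)&(W[...,2]<zhi)
    if roi: 
        m=np.zeros_like(y);m[roi[0]:roi[1],roi[2]:roi[3]]=1;y&=m
    y=cv2.morphologyEx(y.astype(np.uint8),cv2.MORPH_OPEN,np.ones((3,3)))>0
    P=W[y];A_=np.c_[P[:,:2]-P[:,:2].mean(0),np.ones(len(P))];c=np.linalg.lstsq(A_,P[:,2],rcond=None)[0]
    zt=c[2];vv,uu=np.nonzero(y);X=np.array([ray(n,u,v,zt)[:2] for u,v in zip(uu,vv)],np.float32)
    R=cv2.minAreaRect(X);print(n,len(P),'plane slopes',c.round(4),'rect',R);print(cv2.boxPoints(R).round(1).tolist());return y
E
python3 -c "
from h import *
D=np.load('pics/top2.npz');lidpose('top',D['p'],D['d'],250,340,(150,320,400,540))
D=np.load('pics/scene2.npz');lidpose('scene',D['p'],D['d'],250,340,(100,260,100,270))
"
```

```text
Traceback (most recent call last):
  File "h.py", line 33, in lidpose
    zt=c[2];vv,uu=np.nonzero(y);X=np.array([ray(n,u,v,zt)[:2] for u,v in zip(uu,vv)],np.float32)
                                            ~~~^^^^^^^^^^
  File "h.py", line 11, in ray
    f,cx,cy,R,t=cam(n); o=-R.T@t; d=R.T@np.array([(u-cx)/f,(v-cy)/f,1])
                ~~~^^^
  File "h.py", line 4, in cam
    c=calibration(n); f=200/np.tan(np.radians(c['fovy'])/2)
ValueError: time passes only in moves, steps and waits
```

```bash
sed -i 's/^def cam(n):/import functools\n@functools.lru_cache(None)\ndef cam(n):/' h.py
python3 -c "
from h import *
D=np.load('pics/top2.npz');lidpose('top',D['p'],D['d'],250,340,(150,320,400,540))
D=np.load('pics/scene2.npz');lidpose('scene',D['p'],D['d'],250,340,(100,260,100,270))
print(get_obs()['time'])
"
```

```text
top 3705 plane slopes [-5.200000e-03 -3.900000e-03  2.991218e+02] rect ((461.5400390625, -334.24859619140625), (139.76983642578125, 254.27069091796875), 85.12177276611328)
[[328.8999938964844, -393.1000061035156], [582.2999877929688, -414.70001220703125], [594.2000122070312, -275.3999938964844], [340.79998779296875, -253.8000030517578]]
scene 2422 plane slopes [-1.400000e-02 -3.500000e-03  2.957979e+02] rect ((491.7276306152344, -338.1933288574219), (139.30718994140625, 200.1876678466797), 84.9791030883789)
[[385.8999938964844, -398.79998779296875], [585.2999877929688, -416.29998779296875], [597.5, -277.6000061035156], [398.1000061035156, -260.0]]
5.35
```

```bash
python3 -m jog '[1,0,45,0,6, 1,4,46,0,6, 1,8,46,0,0, 1,8,46,0,0, 1,8,46,0,0]'
python3 -c "
from h import *
go([546.9,163.2,320],162.8)"
```

```text
time: 5.85
tool_pos: [490.8, -140.3, 305.3]
tcp_rot: [3.136, -0.025, 2.827]
contact_force: [0.0, 0.3, -2.1]
grip_width: 16.2
t 5.85 pos [ 490.8 -140.3  305.3] rot [179.71  -1.43 161.95] F [ 0.   0.3 -2.1] w 16.2
shift tool [ 41.  306.  -12.1] n50 6.2 yaw turn -0.9
```

```bash
python3 -m jog '[1,6,44,-8,0, 1,6,44,-5,0, 1,6,44,-2,0, 1,6,44,0,0, 1,6,44,0,0]'
python3 -c "
from h import *
go([546.9,163.2,320],162.8)"
```

```text
time: 6.35
tool_pos: [525.5, 88.2, 310.0]
tcp_rot: [3.14, -0.049, 2.826]
contact_force: [1.3, -0.1, -2.9]
grip_width: 16.1
t 6.35 pos [525.5  88.2 310. ] rot [179.94  -2.83 161.9 ] F [ 1.3 -0.1 -2.9] w 16.1
shift tool [ 3.5 78.  -9.8] n50 1.6 yaw turn -0.9
```

```bash
python3 -m jog '[1,0,0,0,0, 1,0,0,0,0]'
python3 -c "
from h import *
go([546.9,163.2,320],162.8);print(get_obs()['joint_positions'])"
python3 -m jog '[1,0,15,-3,-0.3, 1,0,15,-3,-0.3, 1,0,15,0,-0.3]'
python3 -c "
from h import *
go([546.9,163.2,320],162.8);print(get_obs()['joint_positions'])"
```

```text
time: 6.55
tool_pos: [523.6, 93.8, 304.8]
tcp_rot: [-3.141, -0.059, 2.834]
contact_force: [-0.4, -0.6, -3.0]
grip_width: 15.8
t 6.55 pos [523.6  93.8 304.8] rot [-179.96   -3.37  162.35] F [-0.4 -0.6 -3. ] w 15.8
shift tool [ -0.2  73.2 -15.3] n50 1.5 yaw turn -0.5
[ 0.02285098  0.34923462  1.36749728  0.01862301  1.4807854  -1.24207217]
time: 6.85
tool_pos: [537.3, 136.0, 308.5]
tcp_rot: [-3.139, -0.064, 2.845]
contact_force: [0.6, -0.8, -1.9]
grip_width: 15.7
t 6.85 pos [537.3 136.  308.5] rot [-179.88   -3.67  163.  ] F [ 0.6 -0.8 -1.9] w 15.7
shift tool [ -0.4  28.8 -11.7] n50 0.6 yaw turn 0.2
[ 0.0975135   0.39292377  1.29242232  0.02265912  1.51630461 -1.17848269]
```

```bash
for i in 1 2 3; do python3 -m jog '[1,0,0,0,0]'; done; python3 -c "
from h import *
print(get_obs()['joint_positions'],get_obs()['tau'])"
```

```text
time: 6.95
tool_pos: [537.9, 137.5, 308.2]
tcp_rot: [-3.14, -0.064, 2.846]
contact_force: [0.5, -0.1, -1.8]
grip_width: 15.8
time: 7.05
tool_pos: [538.1, 137.6, 308.1]
tcp_rot: [-3.14, -0.064, 2.846]
contact_force: [-0.2, 1.1, -2.3]
grip_width: 15.8
time: 7.15
tool_pos: [538.2, 137.4, 308.1]
tcp_rot: [-3.14, -0.064, 2.846]
contact_force: [-0.0, 0.0, -2.5]
grip_width: 15.8
[ 0.09985829  0.39538205  1.28977609  0.02286644  1.51651226 -1.17754468] [ 2.66016098e-01 -4.83232856e+01 -2.66077638e+01  2.47766152e-01
  3.99596840e-01  9.36083961e-03]
```

```bash
python3 -m jog '[1,0,9,3,0.2, 1,0,9,3,0, 1,0,7,3,0, 1,0,0,3,0]'
python3 -c "
from h import *
go([546.9,163.2,275],162.8)
for n in('top','scene'):
  p,d=capture(n);cv2.imwrite(f'pics/{n}3.png',p[:,:,::-1]);np.savez(f'pics/{n}3.npz',p=p,d=d)
  lidpose(n,p,d,225,320,(110,330,170,380) if n=='top' else (90,260,260,460))
"
```

```text
time: 7.55
tool_pos: [545.5, 162.7, 295.6]
tcp_rot: [-3.14, -0.063, 2.841]
contact_force: [0.2, -0.1, -2.4]
grip_width: 15.8
t 7.55 pos [545.5 162.7 295.6] rot [-179.9    -3.62  162.75] F [ 0.2 -0.1 -2.4] w 15.8
shift tool [-2.5  0.9 20.5] n50 0.4 yaw turn -0.1
top 1872 plane slopes [-6.820000e-02  1.480000e-02  2.759081e+02] rect ((542.5836181640625, 202.140869140625), (139.57411193847656, 252.9633026123047), 71.89433288574219)
[[400.70001220703125, 175.10000610351562], [641.0999755859375, 96.5], [684.5, 229.1999969482422], [444.1000061035156, 307.79998779296875]]
scene 1807 plane slopes [-8.370000e-02  1.280000e-02  2.658767e+02] rect ((559.2235107421875, 195.65211486816406), (140.5376739501953, 239.3340606689453), 71.77664947509766)
[[423.6000061035156, 166.3000030517578], [650.9000244140625, 91.5], [694.9000244140625, 225.0], [467.5, 299.79998779296875]]
```

View pics/top3.png

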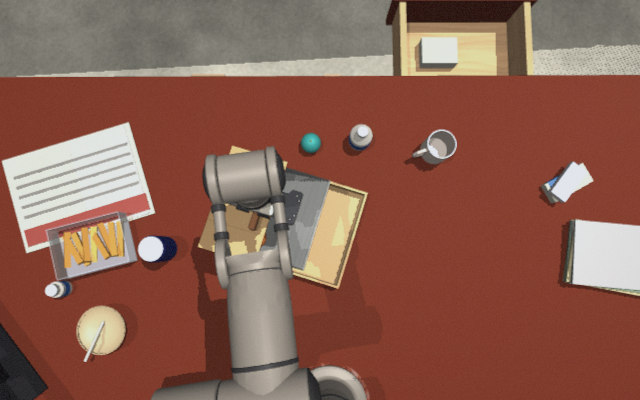

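View pics/scene3.png

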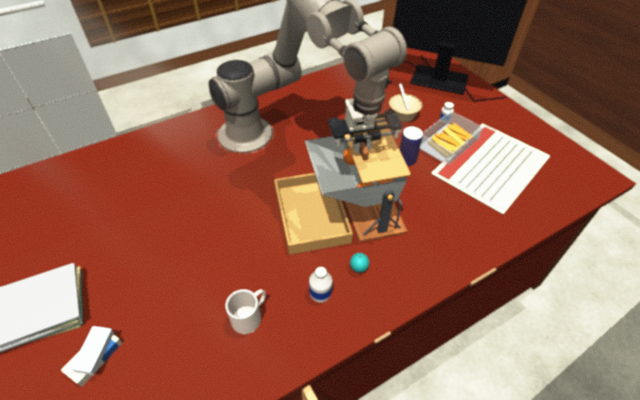

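Both views show the lid square over the bowl, with the bar just behind mid-bowl and the bowl's front wall clear ahead of it. Measured front edge is 110–113 mm behind the lip. I'll shift 2 mm back and lower.

```bash
python3 -m jog '[1,0,2,7,0, 1,0,0,7,0, 1,0,0,5,0, 1,0,0,3,0, 1,0,0,0,0]'
python3 -m jog '[1,0,0,3,0, 1,0,0,3,0, 1,0,0,0,0]'
python3 -c "
from h import *
go([546.9,163.2,263],162.8)"
```

```text
time: 8.15
tool_pos: [544.1, 163.8, 271.2]
tcp_rot: [-3.139, -0.064, 2.839]
contact_force: [-0.4, -0.7, -1.4]
grip_width: 16.1
time: 8.45
tool_pos: [544.0, 164.0, 267.1]
tcp_rot: [-3.14, -0.061, 2.84]
contact_force: [-0.1, 0.1, -2.4]
grip_width: 15.6
t 8.45 pos [544.  164.  267.1] rot [-179.93   -3.52  162.7 ] F [-0.1  0.1 -2.4] w 15.6
shift tool [-3.3  0.1  3.9] n50 0.1 yaw turn -0.1
```

```bash
python3 -m jog '[1,0,0,3,0, 1,0,0,3,0]'
python3 -m jog '[1,0,0,3,0, 1,0,0,3,0]'
python3 -c "
from h import *
go([546.9,163.2,263],162.8)"
```

```text
time: 8.65
tool_pos: [543.7, 164.0, 263.2]
tcp_rot: [-3.141, -0.059, 2.84]
contact_force: [-8.4, -1.9, 22.9]
grip_width: 15.8
time: 8.85
tool_pos: [543.6, 163.9, 263.1]
tcp_rot: [3.139, -0.053, 2.84]
contact_force: [-6.2, -3.9, 18.9]
grip_width: 16.1
t 8.85 pos [543.6 163.9 263.1] rot [179.88  -3.03 162.71] F [-6.2 -3.9 18.9] w 16.1
shift tool [-3.4  0.3 -0. ] n50 0.1 yaw turn -0.1
```

```bash
python3 -m jog '[1,0,0,-1,0, 1,0,0,0,0]'
python3 -c "
from h import *
go([546.9,163.2,263],162.8)
for n in('top','scene'):
  p,d=capture(n);cv2.imwrite(f'pics/{n}4.png',p[:,:,::-1]);np.savez(f'pics/{n}4.npz',p=p,d=d)
  lidpose(n,p,d,215,320,(110,330,170,380) if n=='top' else (90,260,260,460))
cv2.imwrite('pics/scene4c.png',cv2.resize(p[90:250,260:460],None,fx=4,fy=3.7)[:,:,::-1])
"
```

```text
time: 9.05
tool_pos: [543.8, 163.7, 264.5]
tcp_rot: [3.139, -0.052, 2.839]
contact_force: [0.5, 0.0, -3.2]
grip_width: 15.6
t 9.05 pos [543.8 163.7 264.5] rot [179.84  -2.96 162.69] F [ 0.5  0.  -3.2] w 15.6
shift tool [-3.2  0.4  1.3] n50 0.1 yaw turn -0.1
top 1860 plane slopes [ 3.300000e-03 -4.000000e-03  2.394708e+02] rect ((543.95947265625, 203.5379180908203), (139.18479919433594, 255.04324340820312), 72.69939422607422)
[[401.5, 175.0], [645.0, 99.19999694824219], [686.4000244140625, 232.10000610351562], [442.8999938964844, 307.8999938964844]]
scene 1751 plane slopes [-3.49000e-02 -2.25000e-02  2.39344e+02] rect ((561.7063598632812, 194.392822265625), (142.23406982421875, 231.43833923339844), 72.87255096435547)
[[430.20001220703125, 160.5], [651.2999877929688, 92.4000015258789], [693.2000122070312, 228.3000030517578], [472.1000061035156, 296.3999938964844]]
```

View pics/scene4c.png

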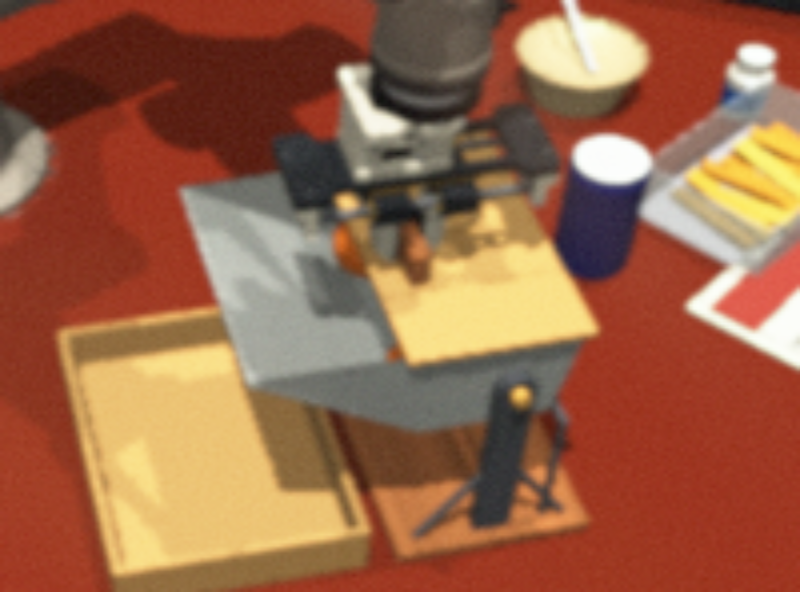

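```bash
python3 -m jog '[0.9,0,0,0,0, 0.8,0,0,0,0, 0.6,0,0,0,0, 0.5,0,0,0,0, 0.5,0,0,0,0]'
python3 -m jog '[0.5,0,0,-20,0, 0.5,0,0,-30,0, 0.5,0,0,-30,0, 0.7,0,0,0,0]'
python3 -c "
from h import *
go([546.9,163.2,263],162.8)
for n in('top','scene'):
  p,d=capture(n);cv2.imwrite(f'pics/{n}5.png',p[:,:,::-1]);np.savez(f'pics/{n}5.npz',p=p,d=d)
  lidpose(n,p,d,215,260,(110,330,170,380) if n=='top' else (90,260,260,460))
cv2.imwrite('pics/scene5c.png',cv2.resize(p[90:250,260:460],None,fx=4,fy=3.7)[:,:,::-1])
"
```

```text
time: 9.65
tool_pos: [544.3, 164.2, 263.7]
tcp_rot: [3.138, -0.052, 2.84]
contact_force: [0.2, 0.9, 1.6]
grip_width: 37.5
time: 10.05
tool_pos: [547.6, 162.3, 344.0]
tcp_rot: [3.141, -0.057, 2.839]
contact_force: [-0.0, 0.7, -0.3]
grip_width: 41.5
t 10.05 pos [547.6 162.3 344. ] rot [179.98  -3.28 162.68] F [-0.   0.7 -0.3] w 41.5
shift tool [-3.7  0.7 80.9] n50 1.6 yaw turn -0.1
top 1953 plane slopes [-1.100000e-03 -3.300000e-03  2.383533e+02] rect ((543.4598388671875, 202.74240112304688), (138.60498046875, 255.77557373046875), 72.1846694946289)
[[400.5, 175.89999389648438], [644.0, 97.5999984741211], [686.4000244140625, 229.60000610351562], [442.8999938964844, 307.79998779296875]]
scene 2374 plane slopes [-6.300000e-03  2.700000e-03  2.370902e+02] rect ((545.709716796875, 199.87673950195312), (142.3048095703125, 264.1775207519531), 73.00066375732422)
[[398.6000061035156, 170.5], [651.2000122070312, 93.19999694824219], [692.7999877929688, 229.3000030517578], [440.20001220703125, 306.5]]
```

View pics/scene5c.png

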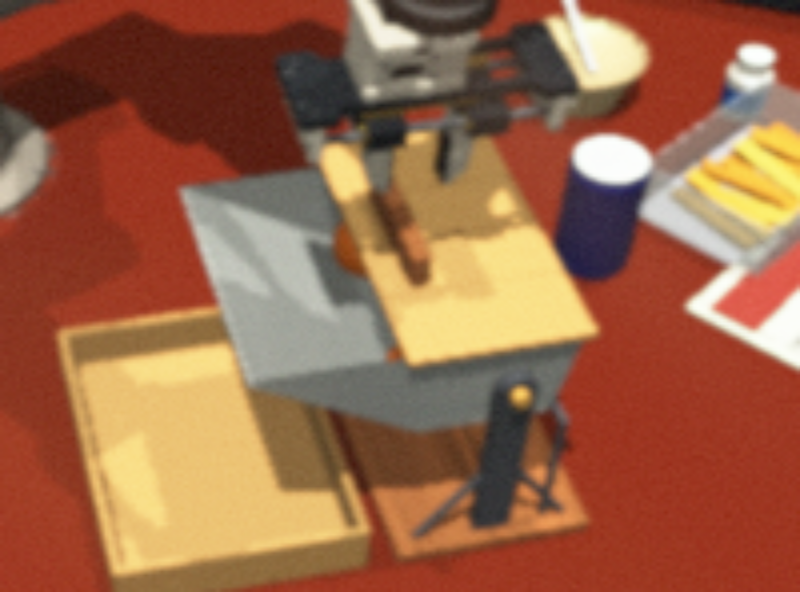

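```bash
python3 -m jog '[1,0,0,0,8, 1,0,0,0,8, 1,0,0,0,8, 1,0,0,0,8, 1,0,0,0,8]'
python3 -m jog '[1,0,0,0,8, 1,0,0,0,8, 1,0,0,0,8, 1,0,0,0,8, 1,0,0,0,8]'
cat >> h.py <<'E'
def tipgo(tx,ty,z,yaw=72.8):
    """rear bottom edge of shut fingers -> bowl-level coords (tx,ty) world z"""
    o=get_obs();R=Ro.from_euler('xyz',o['tcp_rot'])
    e=o['tool_pos']+R.apply([9.5,0,25]); b=e[:2]-PIV
    print('t',round(o['time'],2),'edge h,y,z',round(b@EX,1),round(b@EY,1),round(e[2],1),'rot',np.degrees(o['tcp_rot']).round(2),'w',round(o['grip_width'],1))
    T=np.r_[PIV+tx*EX+ty*EY,z]; yd=np.degrees(o['tcp_rot'][2])
    F=o['contact_force'];print('F h,y,z',round(F[:2]@EX,1),round(F[:2]@EY,1),round(F[2],1),'shift',R.inv().apply(T-e).round(1),'turn',round((-(yaw-yd)+180)%360-180,1))
E
python3 -c "
from h import *
tipgo(-48,1,290)"
```

```text
time: 10.65
tool_pos: [543.7, 161.6, 331.6]
tcp_rot: [-3.084, -0.051, 2.114]
contact_force: [-0.3, -0.1, 0.9]
grip_width: 0.8
time: 11.15
tool_pos: [540.6, 161.1, 322.2]
tcp_rot: [-3.049, 0.006, 1.387]
contact_force: [-0.4, 0.4, 0.2]
grip_width: 0.5
t 11.15 edge h,y,z -43.4 -1.7 297.3 rot [-174.7     0.34   79.5 ] w 0.5
F h,y,z 0.3 0.5 0.2 shift [-4.2 -2.6  7.6] turn 6.7
```

```bash
python3 -m jog '[1,-4,-14,4,6.5, 1,0,0,4,0, 1,0,0,0,0]'
python3 -c "
from h import *
tipgo(-48,15,282)"
```

```text
time: 11.45
tool_pos: [523.8, 159.4, 310.5]
tcp_rot: [-3.043, 0.02, 1.271]
contact_force: [-0.3, -0.6, -0.1]
grip_width: 0.5
t 11.45 edge h,y,z -50.0 12.9 285.4 rot [-174.35    1.17   72.8 ] w 0.5
F h,y,z -0.7 0.1 -0.1 shift [ 2.1 -1.8  3.6] turn -0.0
```

```bash
python3 -m jog '[1,2,-2,4,0, 1,0,0,3,0, 1,0,0,0,0]'
python3 -c "
from h import *
tipgo(-48,15,272)
p,d=capture('scene');cv2.imwrite('pics/scene6c.png',cv2.resize(p[90:250,260:460],None,fx=4,fy=3.7)[:,:,::-1])"
```

```text
time: 11.75
tool_pos: [522.2, 162.3, 301.7]
tcp_rot: [-3.041, 0.021, 1.276]
contact_force: [0.3, -0.9, -0.6]
grip_width: 1.0
t 11.75 edge h,y,z -47.8 15.4 276.7 rot [-174.25    1.19   73.09] w 1.0
F h,y,z -0.8 -0.6 -0.6 shift [-0.1  0.8  4.6] turn 0.3
```

View pics/scene6c.png

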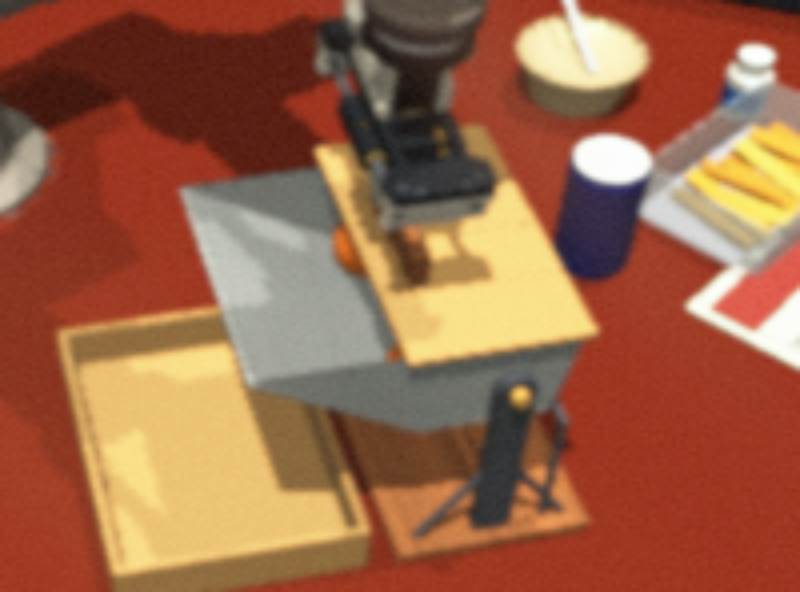

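```bash
cat >> h.py <<'E'
def arc(xb=-48,zb=82,y=15,step=0.1,n=9):
    tipgo(-48,15,272)
    o=get_obs();R=Ro.from_euler('xyz',o['tcp_rot']);e=o['tool_pos']+R.apply([9.5,0,25]);b=e[:2]-PIV;h=b@EX;z=e[2]-190
    th=np.arctan2(zb,-xb)-np.arctan2(z,-h); print('theta est',round(th,3),'rad err',round(np.hypot(h,z)-np.hypot(xb,zb),1))
    N=np.array([np.sin(th),-np.cos(th)]);T=np.array([np.cos(th),np.sin(th)]);F=o['contact_force'];f=np.array([F[:2]@EX,F[2]])
    print('force on lid: normal-in',round(-f@N,1),'tangent back+',round(-f@T,1))
    prev=e
    for k in range(1,n+1):
        t=th+step*k if step>0 else th+step*k
        T_=np.r_[PIV+(xb*np.cos(t)-zb*np.sin(t))*EX+(b@EY if y is None else y)*EY,190+zb*np.cos(t)+xb*np.sin(t)]
        print(round(t,2),R.inv().apply(T_-prev).round(1)); prev=T_
E
python3 -m jog '[1,0,0,3,0, 1,0,0,3,0]'
python3 -c "
from h import *
arc(n=3)"
```

```text
time: 12.0
tool_pos: [522.1, 162.1, 296.8]
tcp_rot: [-3.043, 0.02, 1.276]
contact_force: [-4.1, -4.3, 16.0]
grip_width: 0.2
t 12.0 edge h,y,z -48.0 15.3 271.7 rot [-174.37    1.17   73.11] w 0.2
F h,y,z -5.3 2.7 16.0 shift [-0.   0.3 -0.3] turn 0.3
theta est 0.001 rad err -0.3
force on lid: normal-in 16.0 tangent back+ 5.3
0.1 [-8.   0.8  5.1]
0.2 [-7.3  0.6  6.1]
0.3 [-6.6  0.6  6.8]
```

```bash
python3 -m jog '[1,-4,0.4,2.6,0, 1,-4,0.4,2.6,0, 1,-3.7,0.3,3,0]'
python3 -c "
from h import *
arc(n=4)"
```

```text
time: 12.3
tool_pos: [519.6, 152.2, 291.0]
tcp_rot: [-3.047, 0.015, 1.278]
contact_force: [-0.0, 2.5, 3.7]
grip_width: 0.4
t 12.3 edge h,y,z -58.0 14.7 266.0 rot [-174.61    0.83   73.2 ] w 0.4
F h,y,z 2.4 0.7 3.7 shift [ 9.9 -0.8 -6.1] turn 0.4
theta est 0.122 rad err 0.5
force on lid: normal-in 3.4 tangent back+ -2.8
0.22 [-6.8  0.3  6.7]
0.32 [-6.5  0.6  6.9]
0.42 [-5.8  0.7  7.5]
0.52 [-5.   0.7  8. ]
```

```bash
cat >> h.py <<'E'
def lidtilt(tag,n='scene'):
    p,d=capture(n);np.savez(f'pics/{n}{tag}.npz',p=p,d=d)
    roi=(90,260,260,460) if n=='scene' else (110,330,170,380)
    W=pts(n,d);hsv=cv2.cvtColor(p,cv2.COLOR_RGB2HSV)
    B=(W[...,:2]-PIV)@np.stack([EX,EY],1)
    y=(hsv[...,0]>15)&(hsv[...,0]<38)&(hsv[...,1]>50)&(hsv[...,2]>70)&(W[...,2]>130)&(W[...,2]<330)&(B[...,0]>-130)&(B[...,0]<90)&(abs(B[...,1])<150)
    m=np.zeros_like(y);m[roi[0]:roi[1],roi[2]:roi[3]]=1;y&=m
    y=cv2.morphologyEx(y.astype(np.uint8),cv2.MORPH_OPEN,np.ones((3,3)))>0
    nn,lab,st,_=cv2.connectedComponentsWithStats(y.astype(np.uint8));k=1+np.argmax(st[1:,4])
    P=np.c_[B[y],W[...,2][y]-190];c=P.mean(0)
    for _ in range(3):
        A_=np.c_[P[:,:2],np.ones(len(P))];co=np.linalg.lstsq(A_,P[:,2],rcond=None)[0];r=P[:,2]-A_@co;P=P[abs(r)<max(6,1.5*np.std(r))]
    th=np.arctan(co[0]); xb=P[:,0]*np.cos(th)+P[:,2]*np.sin(th); zb=-P[:,0]*np.sin(th)+P[:,2]*np.cos(th)
    print(n,'lid tilt',round(th,3),'y slope',round(co[1],3),'body x range',np.percentile(xb,[0.5,99.5]).round(1),'body z',round(np.median(zb),1),'y',np.percentile(P[:,1],[1,99]).round(1),len(P))
    im=cv2.resize(p[90:250,260:460] if n=='scene' else p[120:300,180:400],None,fx=3.6,fy=3.3);cv2.imwrite(f'pics/{n}{tag}c.png',im[:,:,::-1])
E
python3 -c "
from h import *
lidtilt(7)"
```

```text
scene lid tilt 0.107 y slope 0.001 body x range [-81.9  56.6] body z 47.3 y [-122.6  123.2] 1985
```

View pics/scene7c.png

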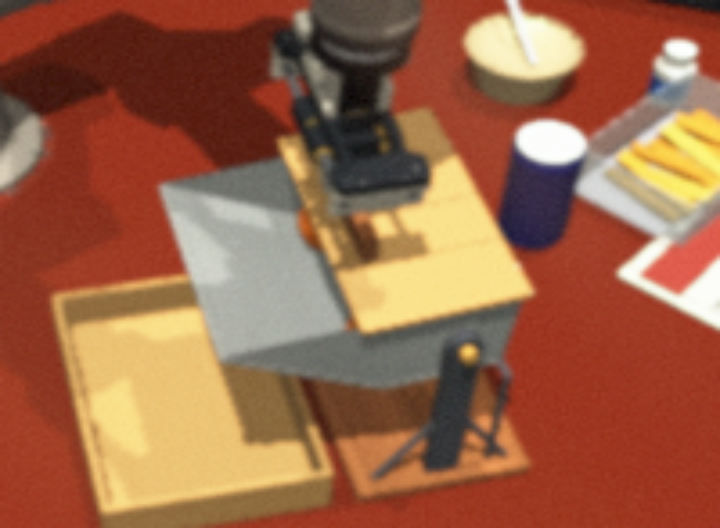

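The bowl and lid are tipping together. Camera tilt is 0.107 against 0.122 from the tool arc, and the lid's front edge is at body x −82, i.e. 110 mm behind the lip. I'll continue along the arc.

```bash
python3 -m jog '[1,-3.2,0.2,4,0, 1,-3.2,0.2,3.6,0, 1,-3,0.3,3.6,0]'
python3 -c "
from h import *
arc(n=4)
lidtilt(8)"
```

```text
time: 12.65
tool_pos: [516.4, 141.8, 280.5]
tcp_rot: [-3.05, 0.015, 1.277]
contact_force: [-0.7, 1.7, 4.9]
grip_width: 0.3
t 12.65 edge h,y,z -68.9 14.6 255.5 rot [-174.73    0.87   73.18] w 0.3
F h,y,z 1.4 1.1 4.9 shift [ 20.7  -1.8 -16.7] turn 0.4
theta est 0.281 rad err 0.1
force on lid: normal-in 4.3 tangent back+ -2.7
0.38 [-6.   0.3  7.3]
0.48 [-5.3  0.7  7.8]
0.58 [-4.5  0.7  8.3]
0.68 [-3.7  0.8  8.7]
scene lid tilt 0.257 y slope 0.002 body x range [-81.3  56.9] body z 47.0 y [-122.6  122.7] 2039
```

```bash
python3 -m jog '[1,-2.2,0.2,4,0, 1,-2.6,0.2,3.8,0, 1,-2.5,0.3,3.8,0]'
python3 -c "
from h import *
arc(n=4)
lidtilt(9)"
```

```text
time: 13.0
tool_pos: [513.8, 133.6, 269.5]
tcp_rot: [-3.051, 0.016, 1.277]
contact_force: [-1.7, 1.9, 4.3]
grip_width: 0.4
t 13.0 edge h,y,z -77.6 14.6 244.5 rot [-174.81    0.93   73.16] w 0.4
F h,y,z 1.3 2.2 4.3 shift [ 29.1  -2.7 -27.9] turn 0.4
theta est 0.429 rad err -0.2
force on lid: normal-in 3.4 tangent back+ -3.0
0.53 [-5.1  0.3  8. ]
0.63 [-4.1  0.7  8.5]
0.73 [-3.2  0.8  8.9]
0.83 [-2.3  0.8  9.2]
scene lid tilt 0.398 y slope 0.002 body x range [-81.2  56.7] body z 46.8 y [-122.4  122.4] 2035
```

```bash
python3 -m jog '[1,-1.4,0.2,4.2,0, 1,-2,0.3,4.2,0, 1,-1.9,0.3,4.2,0]'
python3 -c "
from h import *
arc(n=4)
lidtilt(10)"
```

```text
time: 13.35
tool_pos: [511.9, 127.1, 257.8]
tcp_rot: [-3.053, 0.018, 1.277]
contact_force: [-2.0, 0.8, 6.5]
grip_width: 0.8
t 13.35 edge h,y,z -84.3 14.5 232.8 rot [-174.9     1.03   73.14] w 0.8
F h,y,z 0.2 2.1 6.5 shift [ 35.6  -3.8 -39.7] turn 0.3
theta est 0.572 rad err -0.5
force on lid: normal-in 5.3 tangent back+ -3.6
0.67 [-4.1  0.3  8.6]
0.77 [-2.8  0.8  9. ]
0.87 [-1.9  0.8  9.3]
0.97 [-1.   0.8  9.4]
scene lid tilt 0.534 y slope 0.003 body x range [-81.2  56.8] body z 46.7 y [-122.2  121.2] 1980
```

View pics/scene10c.png

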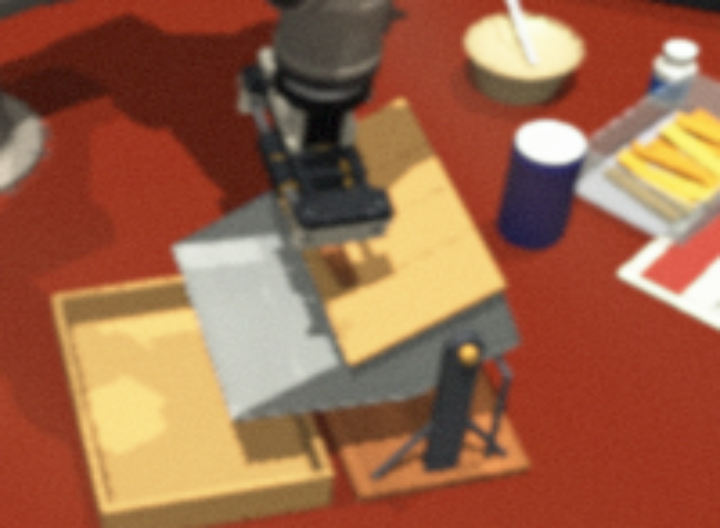

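Tilt is now 0.534 by camera, with the lid square on the rim and its front edge unchanged at −81.

```bash
python3 -m jog '[1,-0.6,0.2,4.5,0, 1,-1.3,0.3,4.5,0, 1,-1.3,0.4,4.5,0]'
python3 -c "
from h import *
arc(n=3)
lidtilt(11)"
```

```text
time: 13.7
tool_pos: [510.5, 122.1, 245.5]
tcp_rot: [-3.054, 0.021, 1.276]
contact_force: [-1.9, -0.5, 7.7]
grip_width: 0.8
t 13.7 edge h,y,z -89.6 14.4 220.4 rot [-175.      1.22   73.12] w 0.8
F h,y,z -1.1 1.7 7.7 shift [ 40.5  -5.  -52.2] turn 0.3
theta est 0.714 rad err -0.4
force on lid: normal-in 6.5 tangent back+ -4.2
0.81 [-2.7  0.1  9.1]
0.91 [-1.5  0.8  9.3]
1.01 [-0.5  0.8  9.4]
scene lid tilt 0.662 y slope 0.003 body x range [-81.8  56.7] body z 46.6 y [-122.5  123.4] 1925
```

View pics/scene11c.png

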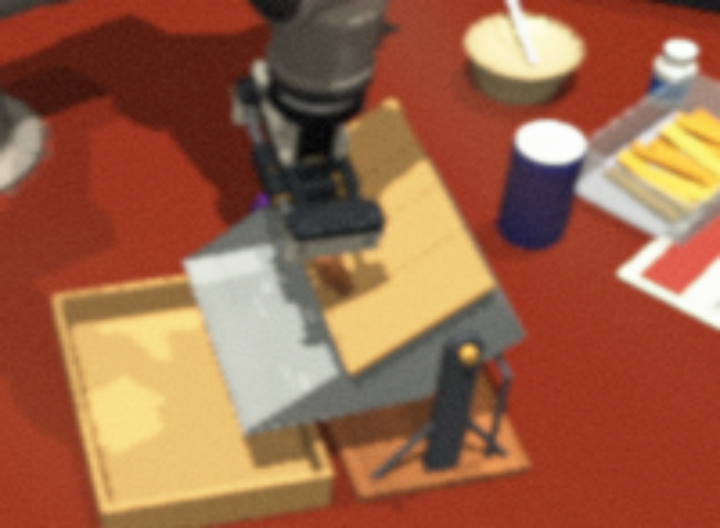

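```bash
python3 -m jog '[1,-0.3,0.2,4.6,0, 1,-0.7,0.4,4.6,0, 1,-0.5,0.4,4.6,0]'
python3 -c "
from h import *
arc(n=2)
lidtilt(12)"
```

```text
time: 14.05
tool_pos: [509.9, 117.0, 232.9]
tcp_rot: [-3.057, 0.028, 1.276]
contact_force: [-2.1, -5.5, 8.8]
grip_width: 0.7
t 14.05 edge h,y,z -94.8 13.4 207.8 rot [-175.17    1.6    73.11] w 0.7
F h,y,z -5.9 0.4 8.8 shift [ 45.   -6.9 -65.2] turn 0.3
theta est 0.856 rad err 1.5
force on lid: normal-in 10.2 tangent back+ -2.8
0.96 [ 0.4 -0.8  9.8]
1.06 [-0.1  0.8  9.5]
scene lid tilt 0.771 y slope 0.002 body x range [-85.2  53.4] body z 47.1 y [-124.   118.9] 1818
```

View pics/scene12c.png

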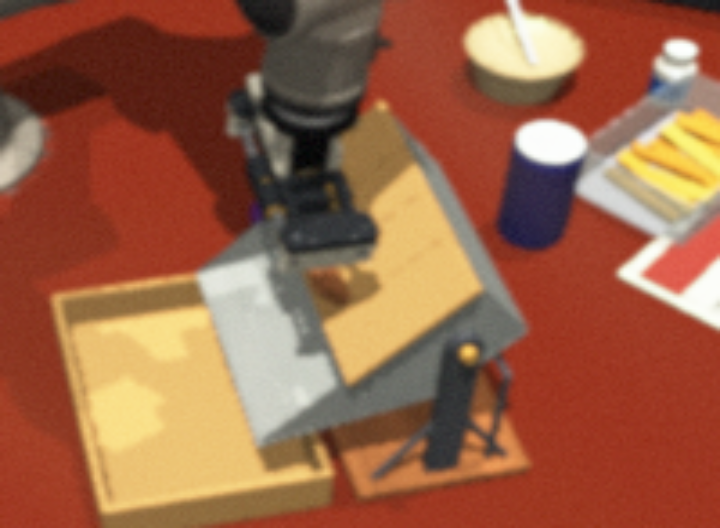

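```bash
python3 -m jog '[1,1.5,0,2.5,0, 1,1.5,0,2.5,0]'
python3 -c "
from h import *
arc(n=1)
lidtilt(13)"
```

```text
time: 14.3
tool_pos: [509.8, 116.2, 227.9]
tcp_rot: [-3.058, 0.036, 1.275]
contact_force: [-1.2, -6.4, 5.6]
grip_width: 0.4
t 14.3 edge h,y,z -95.8 13.2 202.6 rot [-175.19    2.04   73.06] w 0.4
F h,y,z -6.5 -0.7 5.6 shift [ 45.3  -7.6 -70.6] turn 0.3
theta est 0.91 rad err 1.6
force on lid: normal-in 8.6 tangent back+ -0.5
1.01 [ 1.2 -1.   9.8]
scene lid tilt 0.82 y slope 0.006 body x range [-86.3  53. ] body z 46.8 y [-124.7  112.3] 1740
```

View pics/scene13c.png

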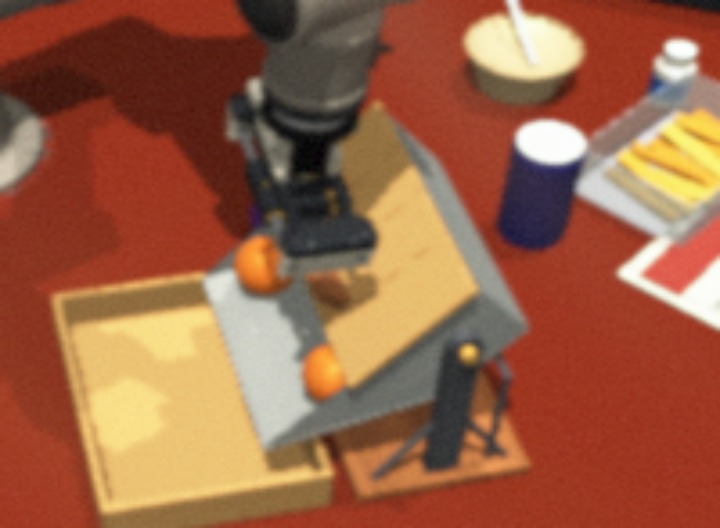

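Two tangerines are rolling through the slot, at crop (265,262) and (325,370). I'll keep pressing gently square to the lid.

```bash
python3 -m jog '[1,1,0,1,0, 1,0.5,0,0.5,0]'
python3 -c "
from h import *
arc(n=1)
lidtilt(14)"
python3 -m jog '[1,0.3,0,0.3,0, 1,0.3,0,0.3,0]'
python3 -c "
from h import *
arc(n=1)
lidtilt(15)"
```

```text
time: 14.55
tool_pos: [509.7, 115.0, 226.0]
tcp_rot: [-3.057, 0.042, 1.275]
contact_force: [-1.0, -5.2, 7.1]
grip_width: 0.3
t 14.55 edge h,y,z -97.2 12.9 200.8 rot [-175.17    2.39   73.04] w 0.3
F h,y,z -5.3 -0.5 7.1 shift [ 46.2  -8.1 -72.8] turn 0.2
theta est 0.931 rad err 2.8
force on lid: normal-in 8.5 tangent back+ -2.5
1.03 [ 2.6 -1.3  9.8]
scene lid tilt 0.827 y slope 0.007 body x range [-87.6  51.4] body z 47.1 y [-124.4  113.8] 1725
time: 14.8
tool_pos: [509.7, 112.6, 226.4]
tcp_rot: [-3.059, 0.048, 1.274]
contact_force: [-2.2, -5.4, 7.8]
grip_width: 0.6
t 14.8 edge h,y,z -99.6 12.2 201.0 rot [-175.25    2.75   73.02] w 0.6
F h,y,z -5.8 0.5 7.8 shift [ 48.2  -8.7 -72.9] turn 0.2
theta est 0.931 rad err 5.2
force on lid: normal-in 9.4 tangent back+ -2.8
1.03 [ 5.1 -2.  10. ]
scene lid tilt 0.813 y slope -0.017 body x range [-89.7  48.8] body z 49.0 y [-126.2  113.3] 1725
```

View pics/scene14c.png

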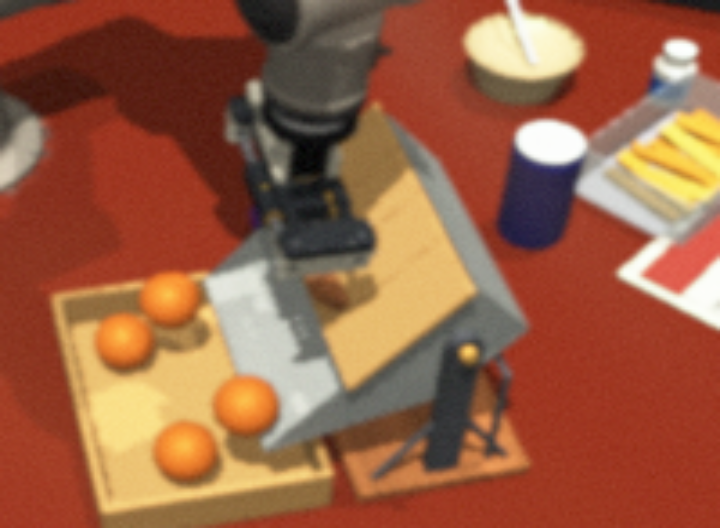

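View pics/scene15c.png

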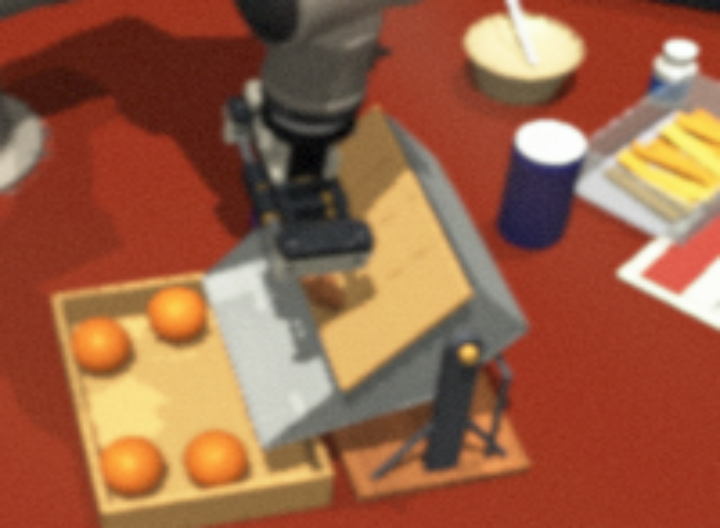

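All four tangerines are in the tray, at crop (103,345), (177,313), (133,465) and (216,458). The lid is creeping forward on the rim, so I'll start easing back now.

```bash
python3 -m jog '[1,1,0,-4,0, 1,1,-0.3,-4,0, 1,1,-0.3,-4,0]'
python3 -c "
from h import *
arc(-60,80,n=1)
lidtilt(16)"
```

```text
time: 15.15
tool_pos: [510.9, 112.4, 239.1]
tcp_rot: [-3.059, 0.056, 1.273]
contact_force: [-1.4, -3.4, 6.1]
grip_width: 0.4
t 15.15 edge h,y,z -99.6 11.0 213.7 rot [-175.27    3.18   72.96] w 0.4
F h,y,z -3.6 0.3 6.1 shift [ 48.3  -8.9 -60.6] turn 0.2
theta est 0.694 rad err 2.4
force on lid: normal-in 7.1 tangent back+ -1.1
0.79 [ 1.1 -3.1 10.6]
scene lid tilt 0.669 y slope -0.001 body x range [-94.3  45.6] body z 48.0 y [-127.1  118.9] 1919
```

View pics/scene16c.png

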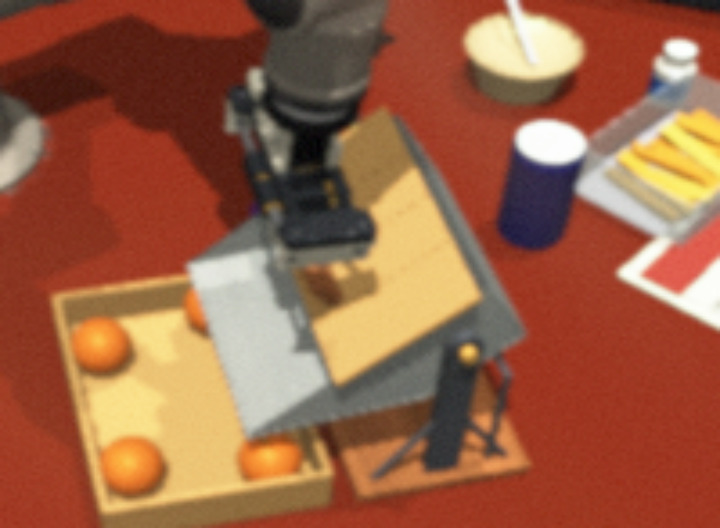

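```bash
python3 -m jog '[1,2.8,-0.3,-4,0, 1,2.8,-0.3,-4,0, 1,2.8,-0.3,-4,0, 1,2.8,-0.3,-4,0]'
python3 -c "
from h import *
arc(-63,80,n=1)
lidtilt(17)"
```

```text
time: 15.6
tool_pos: [515.2, 120.6, 257.1]
tcp_rot: [-3.063, 0.062, 1.272]
contact_force: [-0.7, -3.0, 6.0]
grip_width: 0.4
t 15.6 edge h,y,z -90.7 9.1 231.7 rot [-175.5     3.58   72.86] w 0.4
F h,y,z -3.1 -0.2 6.0 shift [ 40.1  -9.2 -42.3] turn 0.1
theta est 0.473 rad err -2.0
force on lid: normal-in 6.7 tangent back+ 0.1
0.57 [-5.1 -5.2  9.4]
scene lid tilt 0.506 y slope 0.004 body x range [-89.7  48.8] body z 47.6 y [-128.7  116. ] 1988
```

```bash
python3 -m jog '[1,2.7,-0.3,-4.2,0, 1,2.7,-0.3,-4.2,0, 1,2.8,-0.3,-4.2,0, 1,2.8,-0.3,-4.2,0]'
python3 -c "
from h import *
arc(-60,80,n=1)
lidtilt(18)"
```

```text
time: 16.05
tool_pos: [519.9, 131.9, 275.8]
tcp_rot: [-3.066, 0.064, 1.271]
contact_force: [-1.8, -0.4, 3.7]
grip_width: 0.4
t 16.05 edge h,y,z -78.5 7.9 250.3 rot [-175.68    3.65   72.8 ] w 0.4
F h,y,z -0.9 1.6 3.7 shift [ 29.1  -8.9 -23. ] turn 0.0
theta est 0.273 rad err -1.0
force on lid: normal-in 3.8 tangent back+ -0.1
0.37 [-6.  -6.5  8.5]
scene lid tilt 0.306 y slope 0.003 body x range [-87.8  50.5] body z 47.6 y [-129.   115.7] 2091
```

```bash
python3 -m jog '[1,2.8,-0.3,-3.2,0, 1,2.8,-0.3,-3.2,0, 1,2.8,-0.3,-3,0, 1,2.8,-0.3,-3,0]'
python3 -c "
from h import *
arc(-60,80,n=1)
lidtilt(19)"
```

```text
time: 16.5
tool_pos: [524.3, 145.6, 289.3]
tcp_rot: [-3.068, 0.061, 1.271]
contact_force: [0.7, 0.4, 3.2]
grip_width: 0.3
t 16.5 edge h,y,z -64.1 7.7 263.9 rot [-175.78    3.52   72.82] w 0.3
F h,y,z 0.6 -0.6 3.2 shift [15.6 -7.9 -8.5] turn 0.0
theta est 0.071 rad err -2.2
force on lid: normal-in 3.1 tangent back+ -0.8
0.17 [-8.3 -6.8  6.3]
scene lid tilt 0.133 y slope 0.001 body x range [-85.3  53.9] body z 47.5 y [-129.4  116.6] 2033
```

```bash
python3 -m jog '[1,2.3,-0.2,-2,0, 1,2.3,-0.2,-2,0, 1,2.3,-0.2,-2,0, 1,1.5,0,-1.5,0, 1,0.5,0,-1,0]'
python3 -c "
from h import *
arc(-54,82,n=1)
lidtilt(20)"
```

```text
time: 17.05
tool_pos: [527.5, 156.8, 297.8]
tcp_rot: [-3.068, 0.059, 1.272]
contact_force: [0.3, 2.3, 2.7]
grip_width: 0.7
t 17.05 edge h,y,z -52.4 8.0 272.4 rot [-175.76    3.41   72.88] w 0.7
F h,y,z 2.3 0.4 2.7 shift [ 4.5 -7.   0.6] turn 0.1
theta est -0.015 rad err -0.5
force on lid: normal-in 2.7 tangent back+ -2.3
0.08 [-8.  -6.6  6.2]
scene lid tilt 0.001 y slope 0.0 body x range [-84.2  55. ] body z 47.5 y [-129.   115.8] 1921
```

Bowl level again (lid tilt 0.001) and eased slowly. I'll rise off, turn back and look.

```bash
python3 -m jog '[1,0,0,-10,0, 1,0,0,-20,0, 0.9,0,0,-15,-8, 0.8,0,0,0,-8, 0.5,0,0,0,-8]'
python3 -m jog '[0.2,0,0,0,-8, 0.2,0,0,0,-8, 0,0,0,0,-8, 0,0,0,0,-8, 0,0,0,0,-8]'
python3 -c "
from h import *
go([536,163,320],162.8)
lidtilt(21,'top');lidtilt(21,'scene')
p,d=capture('top');lidpose('top',p,d,215,260,(110,330,170,380))
"
```

```text
time: 17.6
tool_pos: [530.7, 156.4, 344.3]
tcp_rot: [-3.043, 0.027, 1.701]
contact_force: [0.1, -0.4, 0.3]
grip_width: 19.5
time: 18.1
tool_pos: [530.1, 153.9, 345.5]
tcp_rot: [-3.044, -0.046, 2.424]
contact_force: [-0.1, 0.1, -0.4]
grip_width: 59.8
t 18.1 pos [530.1 153.9 345.5] rot [-174.43   -2.62  138.86] F [-0.1  0.1 -0.4] w 59.8
shift tool [ 0.4 13.2 24.4] n50 0.6 yaw turn -23.9
top lid tilt 0.0 y slope -0.0 body x range [-80.6  52.6] body z 48.3 y [-126.4  124. ] 2018
scene lid tilt -0.001 y slope 0.001 body x range [-82.4  55.6] body z 47.4 y [-128.4  120.1] 2402
top 2052 plane slopes [-6.000000e-04 -7.000000e-04  2.384321e+02] rect ((549.1722412109375, 199.87628173828125), (138.73545837402344, 256.10345458984375), 73.66634368896484)
[[406.79998779296875, 169.3000030517578], [652.5, 97.30000305175781], [691.5999755859375, 230.39999389648438], [445.79998779296875, 302.5]]
```

View pics/scene21c.png

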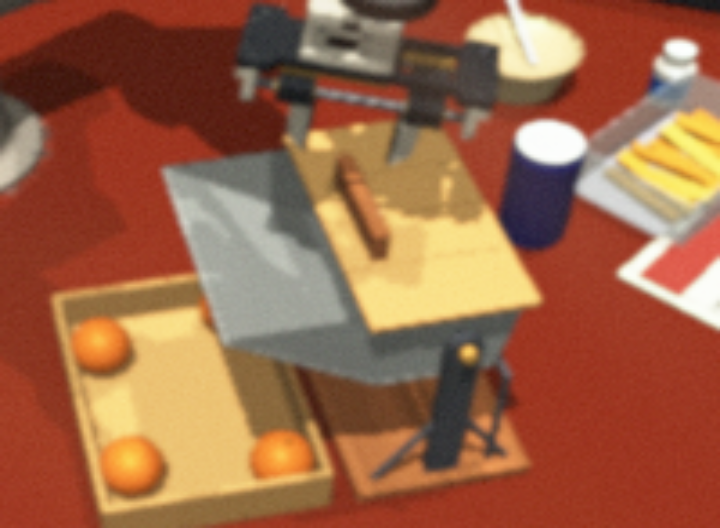

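View pics/top21c.png

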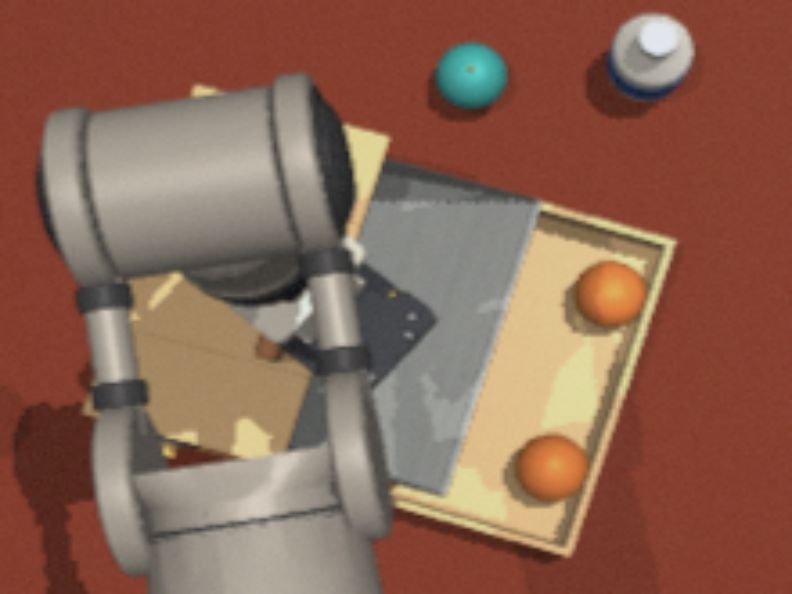

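```bash
cat >> h.py <<'E'
def gr(x,y,z,yaw,ahead=12):
    o=get_obs();R=Ro.from_euler('xyz',o['tcp_rot']);e=o['tool_pos']+R.apply([0,0,ahead]);T=np.array([x,y,z-ahead])
    yd=np.degrees(o['tcp_rot'][2]);zx=R.as_matrix()
    print('t',round(o['time'],2),'pos',o['tool_pos'].round(1),'rot',np.degrees(o['tcp_rot']).round(2),'F',o['contact_force'].round(1),'w',round(o['grip_width'],1))
    print('tool x,y z-comp',zx[2,:2].round(3),'shift',R.inv().apply(T-e).round(1),'turn',round((-(yaw-yd)+180)%360-180,1))
E
python3 -m jog '[0,0,3,0,-8, 0,0,3,0,-8, 0,0,2,0,-8, 0,0,0,0,0]'
python3 -c "
from h import *
gr(540,164,300,163.7)"
```

```text
time: 18.65
tool_pos: [534.6, 159.9, 345.0]
tcp_rot: [-3.069, -0.081, 2.829]
contact_force: [-0.1, -0.2, 0.6]
grip_width: 91.2
t 18.65 pos [534.6 159.9 345. ] rot [-175.84   -4.65  162.1 ] F [-0.1 -0.2  0.6] w 91.2
tool x,y z-comp [ 0.081 -0.072] shift [-8.5  9.7 43.9] turn -1.6
```

```bash
python3 -m jog '[0,-4,5,20,-1.6, 0,-4,4,20,0, 0,0,0,0,0]'
python3 -c "
from h import *
gr(540,164,268,163.7)"
```

```text
time: 18.95
tool_pos: [541.1, 163.9, 303.8]
tcp_rot: [-3.07, -0.081, 2.838]
contact_force: [-0.3, 0.5, 0.4]
grip_width: 91.9
t 18.95 pos [541.1 163.9 303.8] rot [-175.88   -4.62  162.6 ] F [-0.3  0.5  0.4] w 91.9
tool x,y z-comp [ 0.08  -0.072] shift [-2.8  3.1 35.6] turn -1.1
```

```bash
python3 -m jog '[0,-2,3,17,-1, 0.3,0,0,17,0, 0.6,0,0,0,0, 0.8,0,0,0,0]'
python3 -c "
from h import *
gr(540,164,268,163.7)"
```

```text
time: 19.35
tool_pos: [541.2, 164.2, 272.6]
tcp_rot: [-3.071, -0.078, 2.84]
contact_force: [0.1, 0.4, 1.4]
grip_width: 72.4
t 19.35 pos [541.2 164.2 272.6] rot [-175.93   -4.46  162.69] F [0.1 0.4 1.4] w 72.4
tool x,y z-comp [ 0.078 -0.071] shift [-0.2  0.6  4.6] turn -1.0
```

```bash
python3 -m jog '[0.8,0,0,3,-1, 0.9,0,0,1,0, 1,0,0,0,0, 1,0,0,0,0, 1,0,0,0,0]'
python3 -c "
from h import *
gr(540,164,268,163.7)"
python3 -m jog '[1,0,0,0,0, 1,0,0,0,0, 1,0,0,0,0, 1,0,0,0,0]'
python3 -c "
from h import *
gr(540,164,268,163.7)"
```

```text
time: 19.85
tool_pos: [542.0, 164.0, 272.1]
tcp_rot: [-3.074, -0.074, 2.855]
contact_force: [0.5, 0.9, -0.2]
grip_width: 32.2
t 19.85 pos [542.  164.  272.1] rot [-176.14   -4.23  163.59] F [ 0.5  0.9 -0.2] w 32.2
tool x,y z-comp [ 0.074 -0.067] shift [0.7 0.5 4.2] turn -0.1
time: 20.25
tool_pos: [542.2, 164.4, 273.2]
tcp_rot: [-3.076, -0.073, 2.855]
contact_force: [-1.2, 0.1, 2.0]
grip_width: 16.4
t 20.25 pos [542.2 164.4 273.2] rot [-176.23   -4.17  163.56] F [-1.2  0.1  2. ] w 16.4
tool x,y z-comp [ 0.073 -0.066] shift [0.7 0.2 5.3] turn -0.1
```

```bash
python3 -m jog '[1,0,0,-4,0, 1,0,0,-8,0, 1,0,0,-15,0, 1,0,0,-20,0, 1,0,0,-10,0]'
python3 -c "
from h import *
gr(463,-375,320,163.7)
for n in('top','scene'):
  p,d=capture(n);cv2.imwrite(f'pics/{n}22.png',p[:,:,::-1])
cv2.imwrite('pics/s22.png',cv2.resize(p[90:250,260:460],None,fx=3.6,fy=3.3)[:,:,::-1])
"
```

```text
time: 20.75
tool_pos: [546.4, 166.3, 329.6]
tcp_rot: [-3.071, -0.079, 2.855]
contact_force: [0.3, -0.3, -2.1]
grip_width: 16.0
t 20.75 pos [546.4 166.3 329.6] rot [-175.95   -4.53  163.56] F [ 0.3 -0.3 -2.1] w 16.0
tool x,y z-comp [ 0.079 -0.07 ] shift [ -74.7 -540.3   42. ] turn -0.1
```

View pics/s22.png

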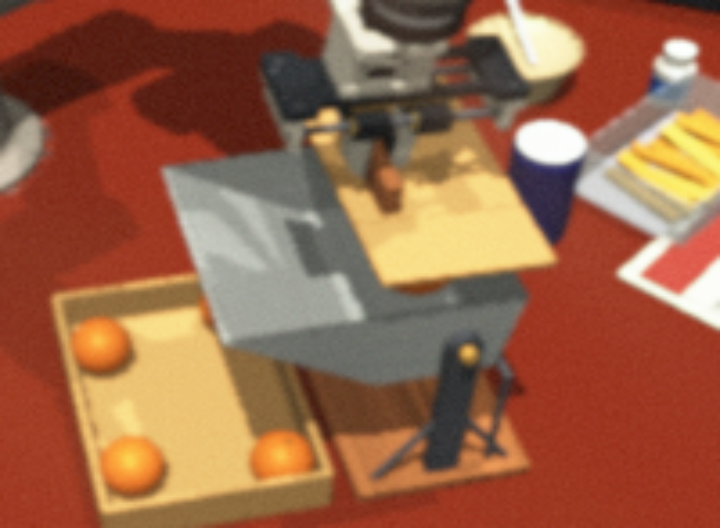

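```bash
python3 -m jog '[1,-4,-25,-4,0, 1,-5,-35,0,0, 1,-5,-35,0,0, 1,-5,-35,0,0, 1,-5,-35,0,0]'
python3 -m jog '[1,-5,-35,2,0, 1,-5,-35,2,0, 1,-5,-35,2,0, 1,-5,-35,2,0, 1,-5,-35,2,0]'
python3 -c "
from h import *
gr(463,-375,150,163.7)"
```

```text
time: 21.35
tool_pos: [522.3, 0.7, 337.2]
tcp_rot: [-3.07, -0.087, 2.863]
contact_force: [0.7, -0.0, -2.5]
grip_width: 15.8
time: 21.85
tool_pos: [494.5, -181.3, 332.7]
tcp_rot: [-3.069, -0.096, 2.864]
contact_force: [0.6, -0.4, -1.7]
grip_width: 15.6
t 21.85 pos [ 494.5 -181.3  332.7] rot [-175.87   -5.47  164.11] F [ 0.6 -0.4 -1.7] w 15.6
tool x,y z-comp [ 0.095 -0.072] shift [ -41.2 -180.6  193.2] turn 0.4
```

```bash
python3 -m jog '[1,-7,-35,20,0, 1,-7,-35,25,0, 1,-7,-35,30,0, 1,-7,-35,30,0, 1,-7,-30,30,0]'
python3 -c "
from h import *
gr(463,-375,100,163.7)"
```

```text
time: 22.35
tool_pos: [465.6, -367.7, 203.2]
tcp_rot: [-3.069, -0.092, 2.865]
contact_force: [1.2, 0.1, -2.6]
grip_width: 15.7
t 22.35 pos [ 465.6 -367.7  203.2] rot [-175.83   -5.29  164.13] F [ 1.2  0.1 -2.6] w 15.7
tool x,y z-comp [ 0.092 -0.072] shift [-10.1   0.7 103. ] turn 0.4
```

```bash
python3 -m jog '[1,-5,0,30,0, 1,-4,0,30,0, 1,0,0,30,0, 1,0,0,25,0, 1,0,0,8,0]'
python3 -m jog '[1,0,0,4,0, 1,0,0,0,0]'
python3 -c "
from h import *
gr(463,-375,45,163.7)
lp=capture('scene');cv2.imwrite('pics/s23.png',cv2.resize(lp[0][150:320,100:300],None,fx=3.6,fy=3.3)[:,:,::-1])
D=lp;lidpose('scene',D[0],D[1],5,70,(150,310,110,270))"
```

```text
time: 22.85
tool_pos: [454.0, -378.1, 66.3]
tcp_rot: [-3.074, -0.104, 2.858]
contact_force: [0.4, 0.9, -2.4]
grip_width: 15.8
time: 23.05
tool_pos: [452.8, -377.6, 60.9]
tcp_rot: [-3.076, -0.107, 2.858]
contact_force: [0.2, 0.4, -2.6]
grip_width: 15.9
t 23.05 pos [ 452.8 -377.6   60.9] rot [-176.22   -6.14  163.77] F [ 0.2  0.4 -2.6] w 15.9
tool x,y z-comp [ 0.107 -0.066] shift [-12.    7.1  14.4] turn 0.1
scene 2116 plane slopes [-0.054  -0.0541 21.5177] rect ((457.44696044921875, -342.802734375), (139.51084899902344, 265.42559814453125), 74.3067398071289)
[[310.79998779296875, -374.1000061035156], [566.2999877929688, -445.8999938964844], [604.0999755859375, -311.5], [348.5, -239.8000030517578]]
```

View pics/s23.png

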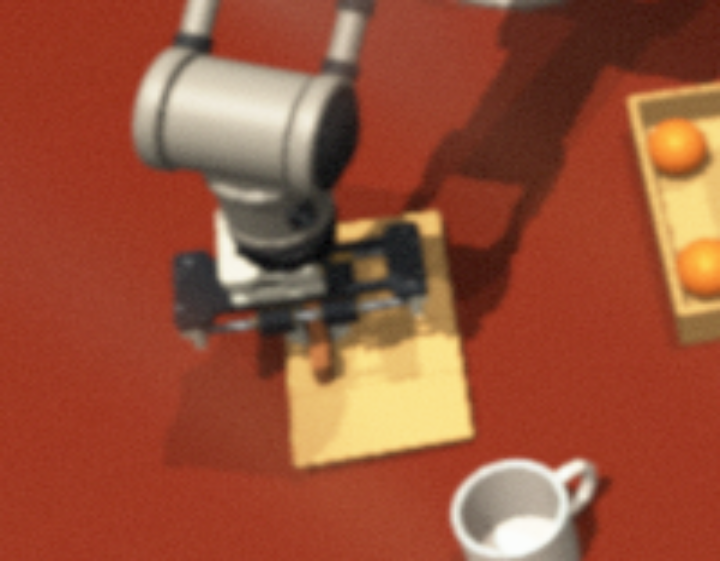

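```bash
python3 -m jog '[1,0,0,3,0, 1,0,0,3,0, 1,0,0,3,0]'
python3 -m jog '[1,0,0,3,0, 1,0,0,2,0]'
python3 -c "
from h import *
gr(463,-375,45,163.7)
D=capture('scene');lidpose('scene',D[0],D[1],3,70,(150,310,110,270))"
```

```text
time: 23.4
tool_pos: [454.0, -379.4, 55.8]
tcp_rot: [-3.072, -0.1, 2.859]
contact_force: [-0.0, -0.1, -1.9]
grip_width: 15.7
time: 23.6
tool_pos: [453.7, -380.0, 51.3]
tcp_rot: [-3.071, -0.098, 2.859]
contact_force: [-1.6, -1.3, 0.5]
grip_width: 15.9
t 23.6 pos [ 453.7 -380.    51.3] rot [-175.93   -5.63  163.81] F [-1.6 -1.3  0.5] w 15.9
tool x,y z-comp [ 0.098 -0.071] shift [-9.3  8.6  4.9] turn 0.1
scene 2075 plane slopes [-0.0319 -0.0633 12.6896] rect ((459.5904235839844, -345.4801940917969), (139.99928283691406, 260.9909362792969), 74.47417449951172)
[[315.1000061035156, -378.0], [566.5999755859375, -447.8999938964844], [604.0999755859375, -313.0], [352.6000061035156, -243.10000610351562]]
```

Touching down: the lid's mean top is at 12.7 mm and it should be 8 when flat. I'll ease a little lower and then open.

```bash
python3 -m jog '[1,0,0,3,0, 1,0,0,2,0, 1,0,0,0,0]'
python3 -m jog '[0.9,0,0,0,0, 0.7,0,0,0,0, 0.4,0,0,0,0, 0.2,0,0,0,0, 0,0,0,0,0]'
python3 -c "
from h import *
gr(463,-375,45,163.7)"
```

```text
time: 23.95
tool_pos: [453.3, -381.0, 47.8]
tcp_rot: [-3.07, -0.097, 2.858]
contact_force: [-1.4, 2.9, 4.7]
grip_width: 16.1
time: 24.45
tool_pos: [453.7, -380.9, 48.0]
tcp_rot: [-3.07, -0.096, 2.858]
contact_force: [0.2, 0.6, -0.1]
grip_width: 43.0
t 24.45 pos [ 453.7 -380.9   48. ] rot [-175.91   -5.47  163.73] F [ 0.2  0.6 -0.1] w 43.0
tool x,y z-comp [ 0.095 -0.071] shift [-8.6  9.2  1.6] turn 0.0
```

```bash
python3 -m jog '[0,0,0,0,0, 0,0,0,-5,0, 0,0,0,-15,0, 0,0,0,-40,0, 0,0,0,-45,0]'
python3 -m jog '[0,0,0,-45,0, 0,0,0,-45,0, 0,0,-40,0,0, 0,0,-20,0,0, 0,0,0,0,0]'
python3 -c "
from h import *
gr(463,-375,45,163.7)
for n in('top','scene'):
  p,d=capture(n);cv2.imwrite(f'pics/{n}24.png',p[:,:,::-1]);lidpose(n,p,d,3,40,(160,310,400,500) if n=='top' else (150,310,110,270))
  W=pts(n,d);hsv=cv2.cvtColor(p,cv2.COLOR_RGB2HSV)
  o=((hsv[...,0]<16)&(hsv[...,1]>190)&(hsv[...,2]>190)&(W[...,0]>330)).astype(np.uint8)
  nn,lab,st,ce=cv2.connectedComponentsWithStats(o)
  for i in range(1,nn):
    if st[i,4]>60: print('ball',ce[i].round(),st[i,2:5],np.median(W[lab==i],0).round(0))
"
```

```text
time: 24.95
tool_pos: [462.7, -374.0, 148.8]
tcp_rot: [-3.077, -0.109, 2.857]
contact_force: [1.1, -0.8, 0.2]
grip_width: 83.3
time: 25.45
tool_pos: [460.2, -430.1, 256.8]
tcp_rot: [-3.07, -0.094, 2.86]
contact_force: [-0.4, 0.6, 0.3]
grip_width: 91.7
t 25.45 pos [ 460.2 -430.1  256.8] rot [-175.88   -5.41  163.88] F [-0.4  0.6  0.3] w 91.7
tool x,y z-comp [ 0.094 -0.072] shift [ -8.6  69.7 207.5] turn 0.2
top 3533 plane slopes [-5.0000e-04 -1.6000e-03  8.8841e+00] rect ((460.25177001953125, -343.0404052734375), (140.21981811523438, 255.5050506591797), 74.5030746459961)
[[318.3999938964844, -376.5], [564.5999755859375, -444.70001220703125], [602.0999755859375, -309.6000061035156], [355.8999938964844, -241.3000030517578]]
scene 2831 plane slopes [-2.0000e-04 -1.0000e-03  7.8411e+00] rect ((460.252197265625, -344.91802978515625), (139.0064697265625, 256.4607238769531), 74.36080932617188)
[[318.0, -377.29998779296875], [565.0, -446.3999938964844], [602.5, -312.6000061035156], [355.5, -243.39999389648438]]
ball [376. 168.] [ 23  18 174] [577. 195. 198.]
ball [288. 196.] [16 11 79] [419. -28.  48.]
ball [338. 227.] [ 16  14 135] [613.  48.  54.]
ball [297. 233.] [16 15 97] [565. -75.  48.]
```

View pics/scene24.png

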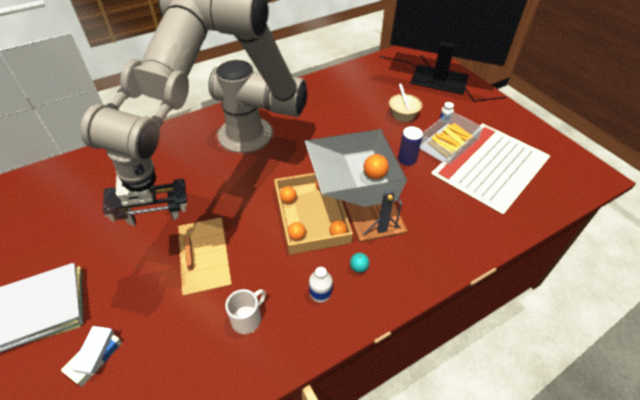

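View pics/top24.png

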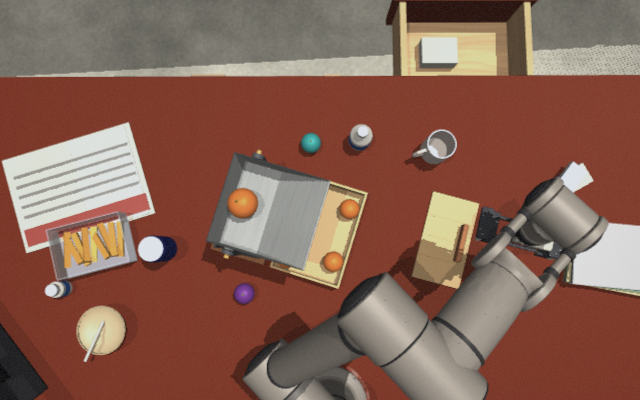

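```bash
python3 -m jog '[0,0,0,0,0, 0,0,0,0,0, 0,0,0,0,0, 0,0,0,0,0, 0,0,0,0,0]'
python3 -m jog '[0,0,0,0,0, 0,0,0,0,0, 0,0,0,0,0, 0,0,0,0,0, 0,0,0,0,0]'
python3 -c "
from h import *
n='scene';p,d=capture(n);W=pts(n,d);hsv=cv2.cvtColor(p,cv2.COLOR_RGB2HSV)
o=((hsv[...,0]<16)&(hsv[...,1]>190)&(hsv[...,2]>190)&(W[...,0]>330)).astype(np.uint8)
nn,lab,st,ce=cv2.connectedComponentsWithStats(o)
for i in range(1,nn):
    if st[i,4]>20: print('ball',ce[i].round(1),st[i,2:5],np.median(W[lab==i],0).round(0))
cv2.imwrite('pics/s25.png',cv2.resize(p[125:255,265:415],None,fx=5,fy=4.5,interpolation=cv2.INTER_CUBIC)[:,:,::-1])
# rim level check
B=(W[...,:2]-PIV)@np.stack([EX,EY],1)
for a,b in((-188,-150),(30,52)):
  m=(B[...,0]>a)&(B[...,0]<b)&(abs(B[...,1])<118)&(abs(B[...,1])>100);z=W[...,2][m];print('rim top z',np.percentile(z[(z>190)&(z<260)],97))
"
```

```text
time: 26.05
tool_pos: [461.5, -423.6, 253.4]
tcp_rot: [-3.076, -0.101, 2.866]
contact_force: [-0.4, -0.0, -0.2]
grip_width: 92.0
time: 26.55
tool_pos: [461.5, -423.4, 253.3]
tcp_rot: [-3.076, -0.101, 2.866]
contact_force: [-0.3, 0.3, -1.5]
grip_width: 91.9
ball [375.7 168.1] [ 23  19 179] [576. 196. 198.]
ball [288.2 195.5] [15 15 86] [417. -24.  47.]
ball [337.6 227.3] [ 16  14 131] [612.  48.  55.]
ball [296.6 232.4] [16 14 96] [565. -74.  48.]
rim top z 230.58877675198406
rim top z 229.84423490383435
```

View pics/s25.png

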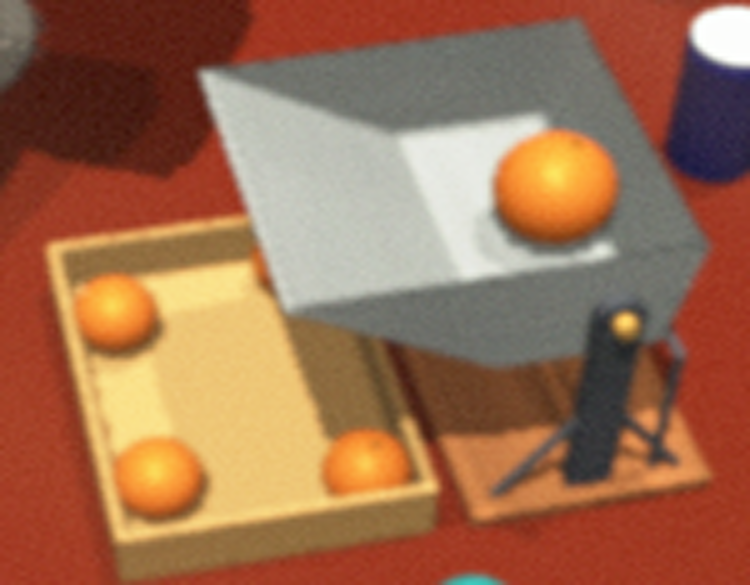

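The crop shows four tangerines in the tray at (115,312), (157,477), (367,465) and (265,262); the last is partly behind the lip. The orange is in the level bowl at (556,185). Nothing is moving, so I'm handing in.

```bash
python3 -c "
from h import *
print(close_job())"
```

```text
the job is handed in; nothing more can be done
None
```

The job is handed in at about 26.6 s of the 64 s allowed, and my last checks met every end condition I could measure.

**What I did**
- I gripped the lid by its bar and laid it on the level bowl, with its front edge about 110–114 mm behind the lip. I then let go.
- The moves cannot tilt the tool, so I pressed with the shut fingertips on top of the bar, following the pivot arc to about 0.82 rad by camera.
- All four tangerines rolled out into the tray. I eased the bowl back over about 2 s, regripped the lid and laid it on the bare desk.

**Last checks**

| Item | Result |
|---|---|
| Lid | flat: top at 8–9 mm in both views, tilt under 0.002 rad |
| Bowl rim | level: 230.6 mm at the front, 229.8 mm at the back |
| Orange | in the bowl |
| Tangerines | all four in the tray; the three clearly visible moved at most about 4 mm over 1 s |
| Gripper | clear of everything |

**What did not go cleanly**
- **Lid slip:** near full tilt the lid crept forward, to about 98–103 mm behind the lip. That is outside the stated 106–122 mm band, but only after the fruit was out. I dragged it back during the return, and the orange stayed in.
- **Tilt estimates:** the tool arc read up to about 0.12 rad more than the camera near full tilt; I went by the camera.
- **Tool lean:** the tool leaned up to 6 degrees off vertical over the run, so the lid was carried slightly tilted.
- **Fourth tangerine:** it was partly hidden behind the lip, so I confirmed it only by eye.
- **Bottle, tin and mug:** I did not remeasure them, but they look unmoved in the last pictures.

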